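# Load camera bases into a sprung magazine and latch its lid

### The arm

A 6-joint arm with a two-finger parallel gripper is mounted at the origin on the work surface. World frame = base frame: x ahead of the robot, y to its left, z up, the work surface at z = 0. Lengths are in m, angles in degrees, forces in N, time in s.
With the tool pointing down it reaches from about 0.35 to 0.875 m from the base axis. Payload 4.2 kg.
Tool frame: the origin (TCP) lies on the centre line of the jaws, within the pads' length; the fingertips stand 19 mm ahead of it and the grasp point (between the pads) is the TCP; x points along the fingers, y is the direction in which the jaws open and shut, and the axes are right-handed (so a half turn about x gives the same grasp; the last joint's range is limited). The gripper opens to 87 mm and grips with 3 to 60 N. Pads are 19 mm wide; open, the fingers measure 117 mm over their backs; the gripper's body (75 mm by 190 mm) begins 51 mm behind the grasp point.
Start: joints at [90.504, 22.042, 0.453, 0, -68.411, -14.817], TCP at [0.154, 0.606, 0.242] pointing down, gripper open.
Joint ranges: [-179.83, 179.83], [-69.29, 118.12], [-61.27, 80.66], [-181.25, 117.63], [-171.15, -9.14], [-177.46, 177.46]. Speed limits (degrees/s): [159.86, 159.86, 180, 180, 180, 180].

### API

Orientations are given as a 3x3 rotation matrix whose columns are the frame's x, y, z axes.
In Python, from station import r, viewer, job, spotter gives the robot as it stands.
- The arm moves only by the tool play_rows, never from a script. Its argument "commands" is a list of rows, each an object of numbers: "fingers": the gripper command: -1 is fully open, 1 is shut, values between are in proportion; "tx", "ty", "tz": the shift along the tool's x, y, z normalised to -1 to 1, where 1 is 750 mm; "ax", "ay", "az": the turn, a rotation vector about the tool's x, y, z normalised to -1 to 1, where 1 is pi rad. In form: [{"fingers": .., "tx": .., "ty": .., "tz": .., "ax": .., "ay": .., "az": ..}, ...]. A call has 1 to 5 rows; each row is the pose to reach, as a shift and turn from the pose commanded when the call began, along the tool's axes at that moment, turning the shorter way round; what a row does not reach only later rows make up. A row lasts 1/12 s, in which the tool goes at most 41.7 mm and 7.16 degrees, less where a joint would pass 70% of its speed; a pose out of reach is approached as far as the arm can. A call with a number of a shift or a turn outside -1 to 1 is refused whole. A call with a gripper value outside its range is refused whole. The fingers move at their own pace and stop on an object; the grip force is fixed at half the most. Time passes only in rows, so rows that repeat a pose let the fingers close. It gives the time, the measured TCP pose, the force and the opening at its end, in the units of the state.
- r.sense(): the state, without advancing time (a new reading comes with each control period).
- viewer.capture(name): name is "scene" or "side" or "wrist"; returns a dict with "image" (420x560x3 uint8, red, green, blue), "fx", "fy", "cx", "cy" (pixels), "R" (3x3) and "t" (3): a world point X has camera coordinates R X + t; the wrist camera has in their place "mount" (4x4, takes a point from camera to tool coordinates, whose origin is the TCP and whose axes are the tool frame's). Camera axes: x right, y down, z forward; pixel columns grow to the right and rows downward; lengths in m; the calibration is good to about 2 mm. A picture is of the moment at which its call begins: read the wrist's pose just before it. There is no depth.
- job.finish_job(): hands the job in, once; it reports no verdict.
Trained networks look in a picture, given as the dict that the camera call returned (one of the last four; its "shot" number tells which), for a name from the list of things; names that differ only in an ending like _2 or _b are one class to them, and where a whole thing is asked for, a point or a joint stands for the part that bears it (a point fixed in the world has none). Each returns a list of dicts, best first, with "score" (0 to 1); they miss things now and then, are a little off and sometimes report something else, mostly with a low value. They report only what shows in the picture. A call takes as long as a camera call. They do not tell look-alikes from the thing itself.
- spotter.find_in(name, picture): "uv" ([column, row] in pixels, amid what is visible of it).
- spotter.silhouettes(name, picture): "region" (420x560 bool, what is visible of it) and "uv" ([column, row] in pixels, amid what is visible of it).
The state is a dict: "time_s": time; "joints": joint angles; "joint_velocities": joint speeds; "effort": joint torques, N m; "tcp_pos": TCP position; "ee_rot": TCP orientation; "wrist_force": force on the tool from outside, world axes, zero at the start; "moment": the same for the moment, N m; "gripper_width": opening from 0.0 (shut) to 1.0 (fully open).
Only numpy, scipy, OpenCV 4.12 (cv2) and the standard library are available. Lean on these libraries where they do the work, as an engineer would, in place of code of your own. Each camera call takes 0.05 s, during which the arm holds its last target. There are 200 camera calls.

### The job

Stack every white camera mounting base that lies on the desk flat on the magazine's blue sprung platform, between the four guide rods, laying each one down gently rather than dropping it in. When all are in, shut the clear lid over them, hook the latch's wire loop over the keeper on the lid and press the red lever fully down so that the lid is pulled tight and stays latched; leave the dome camera, the mug and the tape where they are.

Things in the scene. Friction and masses are not known exactly. Their poses are not given: they have to be found in the camera images.
- magazine: fixed sprung magazine on the desk: grey foot plate 130 x 100 mm, 8 mm thick; origin under its middle, directly below the stack's axis; z up, -x is its front (latch side), +x its back (lid hinge), y runs along the hinge. Front and back plates (60 mm wide, x = +-43 to 48 mm) are 145 mm tall; both y sides are open. Two bracket cheeks (y = +-26, 105 to 127 mm high) reach forward to x = -121 mm
- well_mouth (a point): fixed point on the stack's axis, level with the round tops of the four upright steel guide rods, 145 mm above the desk. The rods are 10 mm thick and stand at x = +-27, y = +-27 mm in the magazine's frame: a 60 mm disc fits between them with about 3 mm to spare all round, and on each open y side 44 mm is clear between two rods, for fingers that close along y
- platform_top (a point): centre of the top face of the blue sprung platform, a disc 62 mm across between the rods; empty, it stands 135 mm above the desk, 10 mm below the rod tops. Its spring (89 N/m) lets it sink about 22 mm, one base's height, for each base laid on it, so the top of the stack stays about 10 mm (2 to 20 mm, as weights differ) below the rod tops
- platform (a joint): how far the platform has sunk, m: 0 empty and up, 0.12 at the bottom stop
- lid (a joint): angle of the clear lid, rad: 0 fully shut, about 0.064 when it merely rests on two rubber buffers (1.5 N per mm together) that hold its front 6 mm up until the latch pulls it down; beyond 1.57 it leans back open (stop at 1.95). It is damped: pushed past upright towards the front it falls slowly onto the buffers
- lid_hinge (a point): middle of the lid's hinge axis, 150 mm above the desk, at x = +50 mm in the magazine's frame; the axis runs along the magazine's y
- lid_edge (a point): middle of the lid's free edge, 100 mm from the hinge, half-way through its thickness; the lid is 70 mm wide and 6 to 10 mm thick. The keeper stands out another 24 mm
- keeper (a point): seat of the hook bar's centre when pulled tight, 116.5 mm from the hinge: the keeper is a dark steel arm 16 mm wide on the lid's free edge, its end turned up into a nose whose tip is 7 mm above this point. Behind the nose the trough is 19 mm long towards the lid. Axes with the lid shut: x to the hinge, y along it, z up
- lever (a joint): angle of the latch lever, rad: 0 raised, where its stiff pivot holds it (the handle points forward and 25 degrees up from level), 1.41 fully down against its stop (56 degrees below level). With the hook engaged it passes dead centre at about 1.1 and may spring back if left before that; needs up to about 6 N at the red pad
- lever_pivot (a point): the lever's fixed pivot, 118 mm above the desk, at x = -111.5 mm in the magazine's frame; its axis runs along the magazine's y
- lever_press (a point): middle of the red pad on the lever handle, 68 mm from its pivot, half-way through the 6 to 8 mm thick handle; the handle is 24 mm wide and ends 86 mm from the pivot
- hook_pivot (a point): where the wire hook loop hangs on the lever, 20 mm from the lever's pivot along the handle; the loop swings about this axis, parallel to the lever's
- hook_bar (a point): middle of the hook loop's cross bar, a 6 mm wire 36 mm long along the magazine's y, 78 mm from the hook pivot. At the start the loop leans forward 25 degrees from upright on a stop. With the lever raised, swung up and over to the lid's side, the bar clears the keeper's nose by a few mm and drops into the trough behind it; let go short of upright, it falls back
- hook_grip (a point): centre of the red T-bar by which the hook loop is swung: a round bar 10 mm thick and 34 mm long along the magazine's y, on a thin stem 32 mm beyond the cross bar, cranked 45 degrees away from the lid; 103 mm from the hook pivot. Once the bar rests in the trough with the lever raised, this point is about 39 degrees above level, seen from the hook pivot towards the lid
- base1_mid (a point): white round camera mounting base, a solid disc 60 mm across and 22 mm tall, about 200 g (each differs a little), dark ring on its top face and a dark slit round its side; this point is its centre, 11 mm above its underside, z up when it lies flat. Absent (None) in some starts
- base2_mid (a point): white round camera mounting base, a solid disc 60 mm across and 22 mm tall, about 200 g (each differs a little), dark ring on its top face and a dark slit round its side; this point is its centre, 11 mm above its underside, z up when it lies flat. Absent (None) in some starts
- base3_mid (a point): white round camera mounting base, a solid disc 60 mm across and 22 mm tall, about 200 g (each differs a little), dark ring on its top face and a dark slit round its side; this point is its centre, 11 mm above its underside, z up when it lies flat. Absent (None) in some starts
- base4_mid (a point): white round camera mounting base, a solid disc 60 mm across and 22 mm tall, about 200 g (each differs a little), dark ring on its top face and a dark slit round its side; this point is its centre, 11 mm above its underside, z up when it lies flat. Absent (None) in some starts
- base5_mid (a point): white round camera mounting base, a solid disc 60 mm across and 22 mm tall, about 200 g (each differs a little), dark ring on its top face and a dark slit round its side; this point is its centre, 11 mm above its underside, z up when it lies flat. Absent (None) in some starts
- dome_camera: bystander: white dome camera with black dome, 110 mm across, 102 mm tall; origin at its underside
- mug: bystander: blue mug, 76 mm across, 90 mm tall; origin at its underside
- tape: bystander: roll of brown tape lying flat, 90 mm across, 24 mm tall; origin at its underside
There are look-alikes about, which are no part of the job. What is shaped like the part that bears base5_mid but green is not meant.

How it is judged:
By the outcome, as a careful person would: the job done as asked, in the order asked, and still so for the second after the job is handed in, with the robot touching nothing.
Of base1, base2, base3, base4, base5 only 3 to 5 are there at a start; the rules pass over those that are not, and their reading is None.
At some moment in a run one of base1, base2, base3, base4, base5 may be knocked a few centimetres aside while the robot is not near it.
It also fails if it takes over 210 s, if anything falls off the work surface, if the arm or the gripper's body presses on something with over 40 N, if the wrist force passes 120 N, or if a joint passes its speed limit or range.

## Working session

There is one attempt and no reset: what is moved stays moved. The work goes in short steps, Python scripts to look and compute and a tool call to move; the robot and the scene stay as the last step left them, time stands still between calls to the robot, and variables do not carry over. Pictures are saved under pics/ and viewed, about 12 in all and at most 16, crops included, and the job is handed in when it is done.

Besides the shell and the picture viewer there is one more tool, called after "Call:" as name([rows], argument=value, ...), one row to a line, values as JSON. play_rows: Moves the arm, as the interface text tells. Its arguments: {"type":"object","properties":{"commands":{"type":"array"}},"required":["commands"]}

```bash
ls; mkdir -p pics; cat > h.py <<'E'
import numpy as np, cv2
from station import r, viewer, job, spotter
def save(p,n,crop=None,scale=1):
    im=p["image"][:,:,::-1]
    if crop: im=im[crop[1]:crop[3],crop[0]:crop[2]]
    if scale!=1: im=cv2.resize(im,None,fx=scale,fy=scale,interpolation=cv2.INTER_CUBIC)
    cv2.imwrite("pics/"+n,im)
def RT(p,s=None):
    if "R" in p: return np.array(p["R"]),np.array(p["t"])
    M=np.array(p["mount"]); Rw=np.array(s["ee_rot"])@M[:3,:3]; tw=np.array(s["ee_rot"])@M[:3,3]+np.array(s["tcp_pos"])
    return Rw.T,-Rw.T@tw
def proj(p,X,s=None):
    R,t=RT(p,s); c=R@np.array(X)+t
    return np.array([p["fx"]*c[0]/c[2]+p["cx"],p["fy"]*c[1]/c[2]+p["cy"]])
def ray(p,uv,s=None):
    R,t=RT(p,s); d=R.T@np.array([(uv[0]-p["cx"])/p["fx"],(uv[1]-p["cy"])/p["fy"],1]); return -R.T@t,d
def onz(p,uv,z,s=None):
    o,d=ray(p,uv,s); return o+d*(z-o[2])/d[2]
E
python3 - <<'E'
from h import *
np.set_printoptions(precision=3,suppress=True)
s=r.sense(); print(s)
P={}
for n in("scene","side","wrist"):
    p=viewer.capture(n);P[n]=p; save(p,n+"0.png")
    R,t=RT(p,s); print(n,p["fx"],p["fy"],p["cx"],p["cy"],"cam at",-R.T@t, "fwd",R[2])
    for k in("base1_mid","magazine","lid","lever","hook_bar","hook_grip","keeper","dome_camera","mug","tape"):
        print(k,[(np.round(f["uv"]),round(f["score"],2),onz(p,f["uv"],0.011,s)[:2]) for f in spotter.find_in(k,p)])
print(P["wrist"]["mount"])
E
```

```text
pics
{'time_s': 0.0, 'joints': array([ 90.504,  22.091,   0.377,  -0.029, -68.413, -14.819]), 'joint_velocities': array([-0.043, -0.031,  0.056,  0.057,  0.045,  0.038]), 'effort': array([ -0.001, -39.067,  18.741,   4.22 ,   0.011,  -0.   ]), 'tcp_pos': array([0.154, 0.605, 0.24 ]), 'ee_rot': array([[-0.   , -0.247, -0.969],
       [-0.002, -0.969,  0.247],
       [-1.   ,  0.002, -0.   ]]), 'wrist_force': array([ 0.1  ,  0.178, -0.171]), 'moment': array([ 0.003, -0.034,  0.005]), 'gripper_width': 0.9954917956527375}
scene 546.9280311782791 546.9280311782791 281.1672094974431 201.4719980580649 cam at [1.468 0.424 1.049] fwd [-0.696 -0.315 -0.646]
base1_mid [(array([151., 211.]), 0.74, array([ 0.554, -0.397]))]
magazine [(array([357., 266.]), 0.69, array([0.494, 0.203])), (array([301., 207.]), 0.4, array([ 0.347, -0.021]))]
lid [(array([398., 244.]), 0.56, array([0.368, 0.277]))]
lever [(array([304., 221.]), 0.79, array([0.398, 0.012]))]
hook_bar [(array([310., 212.]), 0.71, array([0.353, 0.011])), (array([252., 212.]), 0.49, array([ 0.429, -0.138]))]
hook_grip [(array([305., 208.]),
[... 899 characters left out ...]
 168.]), 0.32, array([0.588, 0.351]))]
keeper []
dome_camera [(array([334., 232.]), 0.81, array([0.673, 0.002]))]
mug [(array([357., 274.]), 0.92, array([ 0.703, -0.176])), (array([291., 173.]), 0.6, array([0.578, 0.325]))]
tape [(array([253., 167.]), 0.81, array([0.448, 0.373])), (array([288., 170.]), 0.23, array([0.568, 0.345]))]
wrist 312.41202247277613 312.41202247277613 275.05712463110814 211.59605981709961 cam at [0.224 0.588 0.383] fwd [-0.261  0.064 -0.963]
base1_mid []
magazine []
lid []
lever []
hook_bar []
hook_grip []
keeper []
dome_camera []
mug []
tape []
[[ 0.    -0.269  0.963 -0.142]
 [ 1.     0.    -0.    -0.   ]
 [-0.     0.963  0.269 -0.072]
 [ 0.     0.     0.     1.   ]]
```

View pics/scene0.png

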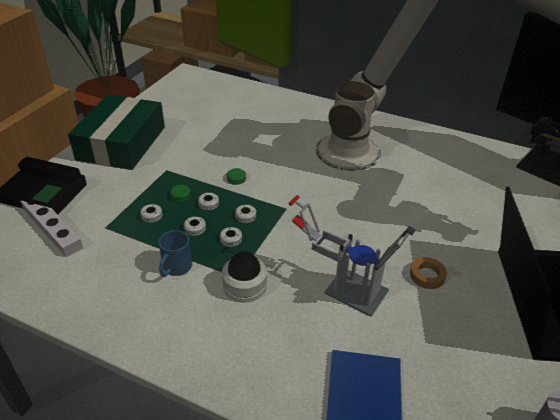

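View pics/side0.png

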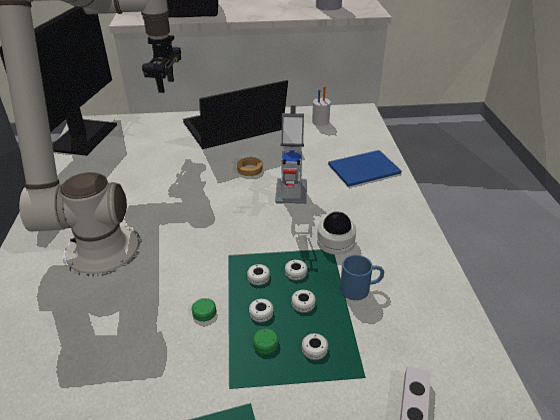

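Candidates in scene: white discs (208,200), (245,213), (231,236), (195,226), (151,212), which makes 5 bases. Look-alikes: green discs (180,192) and (236,176), plus the white dome camera (244,280). I'll take the white ones and check them and the magazine in one crop.

```bash
cat >> h.py <<'E'
def whites(p,s=None,z=0.011,box=None):
    hsv=cv2.cvtColor(p["image"],cv2.COLOR_RGB2HSV)
    out=[]
    for f in sorted(spotter.silhouettes("base1_mid",p),key=lambda f:-f["score"]):
        m=f["region"]; out.append((f["uv"],f["score"],m.sum(),np.median(hsv[m],axis=0),onz(p,f["uv"],z,s)))
    return out
def tri(obs):
    A=np.zeros((3,3));b=np.zeros(3)
    for o,d in obs:
        d=d/np.linalg.norm(d);Q=np.eye(3)-np.outer(d,d);A+=Q;b+=Q@o
    X=np.linalg.solve(A,b); return X,[np.linalg.norm(np.cross(X-o,d/np.linalg.norm(d))) for o,d in obs]
E
python3 - <<'E'
from h import *
np.set_printoptions(precision=3,suppress=True)
P={n:viewer.capture(n) for n in("scene","side")}
for n,p in P.items():
    for w in whites(p): print(n,*w)
for k in("platform_top","keeper","lid_edge","hook_grip","hook_bar","lever_press","lever_pivot","hook_pivot","well_mouth","lid_hinge"):
    f=[spotter.find_in(k,P[n]) for n in P]
    print(k,[[(np.round(g["uv"],1),round(g["score"],2)) for g in a[:2]] for a in f], tri([ray(P[n],a[0]["uv"]) for n,a in zip(P,f)]) if all(f) else None)
a=cv2.resize(P["scene"]["image"][180:320,280:460],None,fx=4,fy=4,interpolation=2)[:,:,::-1]
cv2.imwrite("pics/c1.png",a)
b=cv2.resize(P["side"]["image"][95:210,235:335],None,fx=5,fy=5,interpolation=2)[:,:,::-1]
cv2.imwrite("pics/c2.png",b)
c=cv2.resize(P["scene"]["image"][165:255,110:290],None,fx=4,fy=4,interpolation=2)[:,:,::-1]
cv2.imwrite("pics/c3.png",c)
E
```

```text
scene [154.0, 213.0] 0.73 309 [ 30.  19. 111.] [ 0.557 -0.385  0.011]
scene [354.9, 263.1] 0.3 4407 [75. 13. 70.] [0.488 0.195 0.011]
side [312.4, 347.3] 0.8 561 [ 25.  12. 147.] [ 0.552 -0.396  0.011]
platform_top [[(array([360.7, 251. ]), 0.91)], [(array([292.1, 155.7]), 0.68)]] (array([0.57 , 0.224, 0.143]), [np.float64(0.0006670893692767744), np.float64(0.000667089369276634)])
keeper [[(array([396.3, 243.5]), 0.78), (array([250. , 213.3]), 0.25)], [(array([294.1, 126.2]), 0.8)]] (array([0.581, 0.3  , 0.208]), [np.float64(0.0024187838323344395), np.float64(0.0024187838323344985)])
lid_edge [[(array([396.6, 244.5]), 0.72), (array([351.9, 264.8]), 0.68)], [(array([291.1, 128.9]), 0.98)]] (array([0.572, 0.301, 0.198]), [np.float64(0.0016174656283061354), np.float64(0.0016174656283062248)])
hook_grip [[(array([304.6, 212.1]), 0.81)], [(array([289.7, 171.8]), 0.56)]] (array([0.547, 0.07 , 0.186]), [np.float64(0.0013019315610090132), np.float64(0.0013019315610090759)])
hook_bar [[(array([308.8, 209.5]), 0.55), (array([243.6, 277.3]), 0.49)], []] None
lever_press [[(array([303.3, 220.9])
[... 334 characters left out ...]
 0.106]), [np.float64(0.01550541948269732), np.float64(0.015505419482697406)])
hook_pivot [[(array([303.4, 209.5]), 0.56)], [(array([292.1, 126.2]), 0.39)]] (array([0.586, 0.109, 0.279]), [np.float64(0.04086084563411482), np.float64(0.04086084563411465)])
well_mouth [[(array([354.6, 261.8]), 0.68), (array([302.3, 208.2]), 0.2)], [(array([289.8, 126.2]), 0.62), (array([291.5, 163.6]), 0.61)]] (array([0.6  , 0.247, 0.197]), [np.float64(0.04818918070891809), np.float64(0.04818918070891808)])
lid_hinge [[(array([354.4, 263.7]), 0.72), (array([304., 223.]), 0.59)], [(array([292.4, 163.6]), 0.66)]] (array([0.576, 0.219, 0.111]), [np.float64(0.007567090051009266), np.float64(0.007567090051009519)])
```

View pics/c1.png

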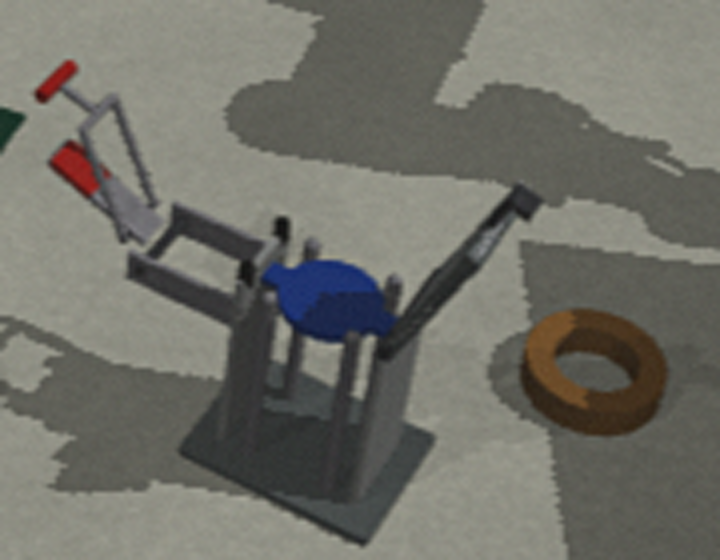

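View pics/c3.png

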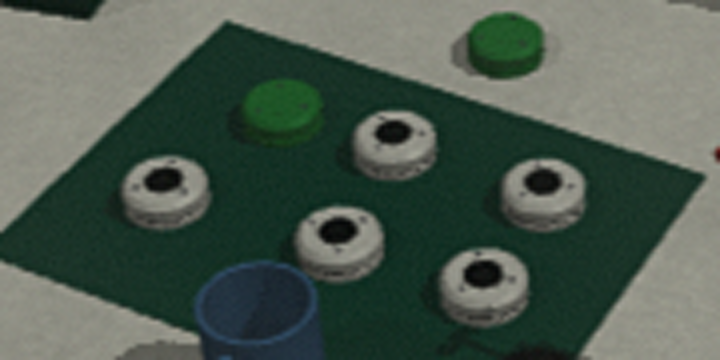

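Both crops agree: five white bases with a black ring, two green look-alikes to avoid. The magazine is open, its latch facing -y and hook leaning forward.

View pics/c2.png

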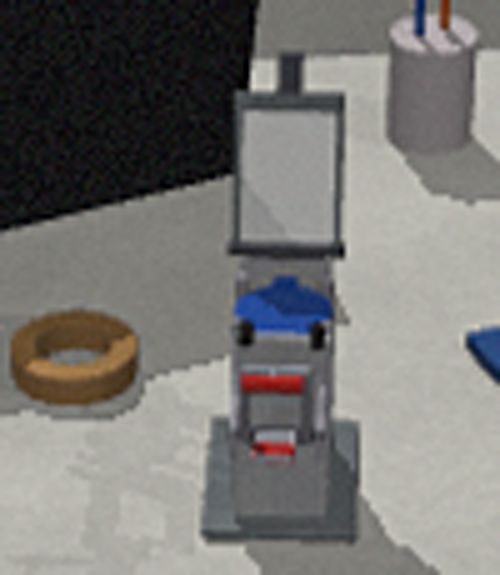

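```bash
cat >> h.py <<'E'
from scipy.optimize import least_squares
def discs(p,s=None,z=0.011,amin=80,amax=1e6,box=None):
    im=p["image"].astype(int); m=((im.min(2)>70)&(im.max(2)-im.min(2)<45)).astype(np.uint8)
    if box: 
        q=np.zeros_like(m);q[box[1]:box[3],box[0]:box[2]]=1;m&=q
    m=cv2.morphologyEx(m,cv2.MORPH_CLOSE,np.ones((5,5),np.uint8))
    out=[]
    for c in cv2.findContours(m,cv2.RETR_EXTERNAL,cv2.CHAIN_APPROX_NONE)[0]:
        h=cv2.convexHull(c);M=cv2.moments(h)
        if M["m00"]<amin or M["m00"]>amax or M["m00"]>1.25*cv2.contourArea(c):continue
        uv=np.array([M["m10"],M["m01"]])/M["m00"];out.append((uv,M["m00"],onz(p,uv,z,s)))
    return out
E
python3 - <<'E'
from h import *
np.set_printoptions(precision=3,suppress=True)
P={n:viewer.capture(n) for n in("scene","side")}
D={"scene":discs(P["scene"],amax=900,box=(110,165,290,255)),"side":discs(P["side"],amax=1500,box=(225,250,360,380))}
for n in D:
    for d in D[n]: print(n,*d)
for a in D["scene"]:
    for b in D["side"]:
        X,e=tri([ray(P["scene"],a[0]),ray(P["side"],b[0])])
        if e[0]<0.01: print(X,e[0])
E
```

```text
scene [129.52  245.618] 732.0 [ 0.694 -0.366  0.011]
scene [230.87  236.056] 319.0 [ 0.543 -0.143  0.011]
scene [194.873 225.178] 297.5 [ 0.549 -0.254  0.011]
scene [245.695 213.189] 275.5 [ 0.442 -0.151  0.011]
scene [151.162 212.54 ] 291.5 [ 0.559 -0.394  0.011]
scene [208.461 200.814] 264.0 [ 0.442 -0.275  0.011]
side [314.346 345.829] 538.5 [ 0.557 -0.392  0.011]
side [354.338 317.037] 373.5 [ 0.666 -0.317  0.011]
side [260.692 309.62 ] 446.5 [ 0.439 -0.273  0.011]
side [302.934 300.316] 431.5 [ 0.548 -0.253  0.011]
side [257.982 273.981] 372.5 [ 0.439 -0.15   0.011]
side [295.47  269.111] 358.0 [ 0.541 -0.141  0.011]
[ 0.447 -0.195 -0.088] 0.007185679100652546
[ 0.542 -0.142  0.011] 0.0011187006977420922
[ 0.548 -0.254  0.011] 0.0007929749439162143
[ 0.44  -0.151  0.011] 0.0012678663803739197
[ 0.558 -0.393  0.011] 0.0011517542830428165
[ 0.44  -0.274  0.011] 0.0011840130930238974
[ 0.528 -0.22   0.094] 0.0038872874770889076
```

```bash
python3 - <<'E'
from h import *
np.set_printoptions(precision=4,suppress=True)
P={n:viewer.capture(n) for n in("scene","side")}
o=[("scene",(182,452),(-65,-50,3)),("scene",(366,542),(65,-50,1)),("scene",(435,437),(65,50,6)),
("scene",(312,243),(-27,27,143)),("scene",(396,280),(27,27,143)),("scene",(352,338),(27,-27,143)),("scene",(268,297),(-27,-27,143)),
("scene",(56,82),(-192.6,0,208)),("side",(205,537),(-65,50,2)),("side",(356,538),(-65,-50,2)),("side",(213,422),(65,50,8)),("side",(356,422),(65,-50,8)),("side",(273,383),(-192.6,0,208))]
O=[(n,np.array(u)/4+[280,180] if n=="scene" else np.array(u)/5+[235,95],np.array(X)/1e3) for n,u,X in o]
def W(v,X): c,s=np.cos(v[2]),np.sin(v[2]); return np.array([v[0]+c*X[0]-s*X[1],v[1]+s*X[0]+c*X[1],X[2]])
f=lambda v:np.concatenate([proj(P[n],W(v,X))-u for n,u,X in O])
q=least_squares(f,[.57,.224,1.43],loss="soft_l1",x_scale=[.01,.01,.1]);print(q.x[:2],np.degrees(q.x[2]));print(q.fun.reshape(-1,2))
print("grip",W(q.x,(-.1926,0,.208)))
for k,h in(("mug",.045),("dome_camera",.04)):
    e=[]
    for n in P:
        g=spotter.find_in(k,P[n]);e.append(ray(P[n],g[0]["uv"]))
    print(k,tri(e))
E
```

```text
[0.57   0.2299] 82.11105339836604
[[-1.4079 -0.0773]
 [-0.0571  1.5752]
 [ 0.5658 -0.2636]
 [ 0.1326 -0.315 ]
 [-0.18   -0.4616]
 [ 0.5708 -0.9365]
 [ 0.4911 -0.285 ]
 [-0.0278 -0.306 ]
 [-0.4196  0.1657]
 [ 0.4649  0.8109]
 [ 0.1965 -1.2546]
 [ 0.8542 -0.5244]
 [ 0.5281  0.1839]]
grip [0.5436 0.0391 0.208 ]
mug (array([ 0.6905, -0.2187,  0.0433]), [np.float64(0.0007029739003723857), np.float64(0.0007029739003725307)])
dome_camera (array([ 0.6745, -0.0297,  0.0256]), [np.float64(0.005897528935774135), np.float64(0.00589752893577415)])
```

Call:
play_rows([
  {"fingers": -1,"tx": -0.04,"ty": 0,"tz": 0,"ax": 0.039,"ay": 0,"az": 0},
  {"fingers": -1,"tx": -0.08,"ty": 0,"tz": 0,"ax": 0.078,"ay": 0,"az": 0},
  {"fingers": -1,"tx": -0.12,"ty": 0,"tz": 0,"ax": 0.117,"ay": 0,"az": 0},
  {"fingers": -1,"tx": -0.133,"ty": 0,"tz": 0,"ax": 0.156,"ay": 0,"az": 0},
  {"fingers": -1,"tx": -0.133,"ty": 0,"tz": 0,"ax": 0.194,"ay": 0,"az": 0},
])

```text
time_s: 3.67
tcp_pos: [0.1549, 0.6068, 0.3459]
ee_rot: [[0.001, -0.761, -0.649], [0.008, -0.649, 0.761], [-1.0, -0.006, 0.005]]
wrist_force: [0.5, -0.4, -1.1]
gripper_width: 1.001
```

Call:
play_rows([
  {"fingers": -1,"tx": 0,"ty": 0,"tz": 0,"ax": 0.039,"ay": 0,"az": 0},
  {"fingers": -1,"tx": 0,"ty": 0,"tz": 0,"ax": 0.078,"ay": 0,"az": 0},
  {"fingers": -1,"tx": 0,"ty": 0,"tz": 0,"ax": 0.117,"ay": 0,"az": 0},
  {"fingers": -1,"tx": 0,"ty": 0,"tz": 0,"ax": 0.156,"ay": 0,"az": 0},
  {"fingers": -1,"tx": 0,"ty": 0,"tz": 0,"ax": 0.194,"ay": 0,"az": 0},
])

```text
time_s: 4.08
tcp_pos: [0.1545, 0.6055, 0.3413]
ee_rot: [[-0.0, -0.995, -0.096], [-0.0, -0.096, 0.995], [-1.0, 0.0, -0.0]]
wrist_force: [0.8, 0.4, -0.3]
gripper_width: 0.998
```

Call:
play_rows([
  {"fingers": -1,"tx": 0,"ty": 0,"tz": 0,"ax": 0.039,"ay": 0,"az": 0},
  {"fingers": -1,"tx": 0,"ty": 0,"tz": 0,"ax": 0.0764,"ay": 0,"az": 0},
  {"fingers": -1,"tx": 0,"ty": 0,"tz": 0,"ax": 0.0764,"ay": 0,"az": 0},
])

```text
time_s: 4.33
tcp_pos: [0.1544, 0.6056, 0.3413]
ee_rot: [[-0.0, -0.99, 0.139], [-0.0, 0.139, 0.99], [-1.0, 0.0, -0.0]]
wrist_force: [-0.3, -0.8, -0.3]
gripper_width: 0.998
```

Call:
play_rows([
  {"fingers": -1,"tx": 0,"ty": -0.041,"tz": -0.028,"ax": 0,"ay": 0,"az": 0},
  {"fingers": -1,"tx": 0,"ty": -0.082,"tz": -0.056,"ax": 0,"ay": 0,"az": 0},
  {"fingers": -1,"tx": 0,"ty": -0.124,"tz": -0.084,"ax": 0,"ay": 0,"az": 0},
  {"fingers": -1,"tx": 0,"ty": -0.165,"tz": -0.112,"ax": 0,"ay": 0,"az": 0},
  {"fingers": -1,"tx": 0,"ty": -0.206,"tz": -0.14,"ax": 0,"ay": 0,"az": 0},
])

```text
time_s: 4.75
tcp_pos: [0.294, 0.479, 0.3415]
ee_rot: [[0.0, -0.991, 0.133], [0.0, 0.133, 0.991], [-1.0, -0.0, 0.0]]
wrist_force: [-0.0, 1.3, -0.2]
gripper_width: 1.002
```

Call:
play_rows([
  {"fingers": -1,"tx": 0,"ty": -0.041,"tz": -0.028,"ax": 0,"ay": 0,"az": 0},
  {"fingers": -1,"tx": 0,"ty": -0.082,"tz": -0.056,"ax": 0,"ay": 0,"az": 0},
  {"fingers": -1,"tx": 0,"ty": -0.124,"tz": -0.084,"ax": 0,"ay": 0,"az": 0},
  {"fingers": -1,"tx": 0,"ty": -0.165,"tz": -0.112,"ax": 0,"ay": 0,"az": 0},
  {"fingers": -1,"tx": 0,"ty": -0.206,"tz": -0.14,"ax": 0,"ay": 0,"az": 0},
])

```text
time_s: 5.17
tcp_pos: [0.4327, 0.3536, 0.3417]
ee_rot: [[0.0, -0.991, 0.134], [0.001, 0.134, 0.991], [-1.0, -0.0, 0.001]]
wrist_force: [0.8, 0.7, -0.8]
gripper_width: 0.999
```

Call:
play_rows([
  {"fingers": -1,"tx": 0,"ty": -0.041,"tz": -0.028,"ax": 0,"ay": 0,"az": 0},
  {"fingers": -1,"tx": 0,"ty": -0.082,"tz": -0.056,"ax": 0,"ay": 0,"az": 0},
  {"fingers": -1,"tx": 0,"ty": -0.124,"tz": -0.084,"ax": 0,"ay": 0,"az": 0},
  {"fingers": -1,"tx": 0,"ty": -0.165,"tz": -0.112,"ax": 0,"ay": 0,"az": 0},
  {"fingers": -1,"tx": 0,"ty": -0.206,"tz": -0.14,"ax": 0,"ay": 0,"az": 0},
])

```text
time_s: 5.58
tcp_pos: [0.5714, 0.2283, 0.3415]
ee_rot: [[0.0, -0.991, 0.134], [0.0, 0.134, 0.991], [-1.0, -0.0, 0.0]]
wrist_force: [0.0, 0.2, 0.2]
gripper_width: 1.0
```

Call:
play_rows([
  {"fingers": -1,"tx": 0.04,"ty": 0,"tz": 0,"ax": 0,"ay": 0,"az": 0},
  {"fingers": -1,"tx": 0.08,"ty": 0,"tz": 0,"ax": 0,"ay": 0,"az": 0},
  {"fingers": -1,"tx": 0.08,"ty": 0,"tz": 0,"ax": 0,"ay": 0,"az": 0},
  {"fingers": -1,"tx": 0.08,"ty": 0,"tz": 0,"ax": 0,"ay": 0,"az": 0},
])

```text
time_s: 5.92
tcp_pos: [0.5699, 0.2292, 0.2802]
ee_rot: [[-0.003, -0.991, 0.136], [-0.003, 0.136, 0.991], [-1.0, 0.002, -0.003]]
wrist_force: [0.2, 0.3, 2.6]
gripper_width: 1.004
```

```bash
python3 - <<'E'
from h import *
s=r.sense();print(s["tcp_pos"],s["time_s"])
p=viewer.capture("wrist"); save(p,"w1.png",scale=1.4)
Rz=lambda a:np.array([[np.cos(a),-np.sin(a)],[np.sin(a),np.cos(a)]])
for X in((-27,-27),(-27,27),(27,-27),(27,27)):
    q=Rz(np.radians(82.11))@np.array(X)/1e3; print(X,proj(p,[.57+q[0],.2299+q[1],.145],s)*1.4)
E
```

```text
[0.56991171 0.22920738 0.28016545] 5.9167
(-27, -27) [339.84966415 250.53013575]
(-27, 27) [424.16707582 250.63288919]
(27, -27) [341.9149741  330.11502504]
(27, 27) [422.12928588 330.16632578]
```

View pics/w1.png

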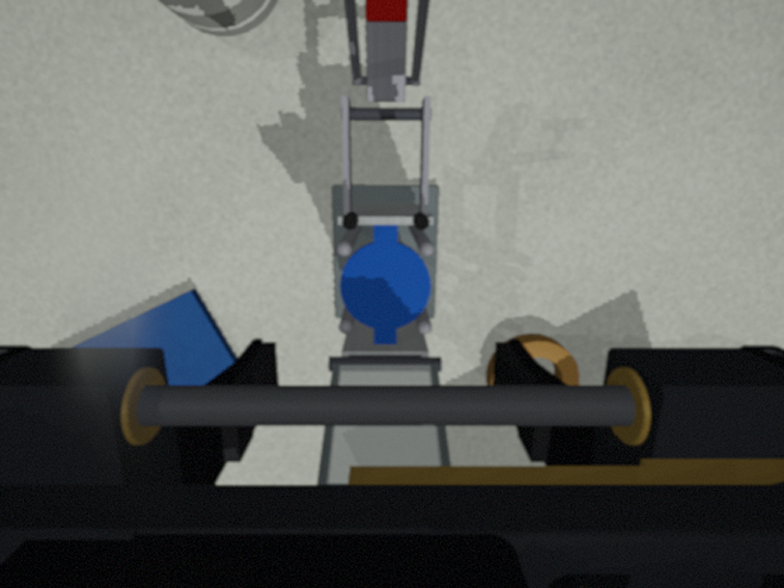

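Wrist view: rod tops at about (344,249), (427,249), (347,326), (425,326) in the enlarged image. That puts the magazine within about 2 mm of the fit. Next I go to base A.

Call:
play_rows([
  {"fingers": -1,"tx": 0,"ty": -0.003,"tz": -0.05,"ax": 0,"ay": 0,"az": 0},
  {"fingers": -1,"tx": 0,"ty": -0.006,"tz": -0.1,"ax": 0,"ay": 0,"az": 0},
  {"fingers": -1,"tx": 0,"ty": -0.009,"tz": -0.15,"ax": 0,"ay": 0,"az": 0},
  {"fingers": -1,"tx": 0,"ty": -0.012,"tz": -0.2,"ax": 0,"ay": 0,"az": 0},
  {"fingers": -1,"tx": 0,"ty": -0.015,"tz": -0.25,"ax": 0,"ay": 0,"az": 0},
])

```text
time_s: 6.38
tcp_pos: [0.5563, 0.0419, 0.2847]
ee_rot: [[0.006, -0.991, 0.134], [0.001, 0.134, 0.991], [-1.0, -0.006, 0.002]]
wrist_force: [0.9, -0.9, 0.1]
gripper_width: 1.003
```

Call:
play_rows([
  {"fingers": -1,"tx": 0,"ty": -0.003,"tz": -0.05,"ax": 0,"ay": 0,"az": 0},
  {"fingers": -1,"tx": 0,"ty": -0.006,"tz": -0.1,"ax": 0,"ay": 0,"az": 0},
  {"fingers": -1,"tx": 0,"ty": -0.009,"tz": -0.15,"ax": 0,"ay": 0,"az": 0},
  {"fingers": -1,"tx": 0,"ty": -0.012,"tz": -0.2,"ax": 0,"ay": 0,"az": 0},
  {"fingers": -1,"tx": 0,"ty": -0.015,"tz": -0.245,"ax": 0,"ay": 0,"az": 0},
])

```text
time_s: 6.8
tcp_pos: [0.5423, -0.1426, 0.2849]
ee_rot: [[0.006, -0.991, 0.135], [-0.001, 0.135, 0.991], [-1.0, -0.006, -0.0]]
wrist_force: [0.4, 0.1, -0.4]
gripper_width: 1.0
```

Call:
play_rows([
  {"fingers": -1,"tx": 0.05,"ty": 0,"tz": 0,"ax": 0,"ay": 0,"az": 0},
  {"fingers": -1,"tx": 0.1,"ty": 0,"tz": 0,"ax": 0,"ay": 0,"az": 0},
  {"fingers": -1,"tx": 0.15,"ty": 0,"tz": 0,"ax": 0,"ay": 0,"az": 0},
  {"fingers": -1,"tx": 0.163,"ty": 0,"tz": 0,"ax": 0,"ay": 0,"az": 0},
  {"fingers": -1,"tx": 0.163,"ty": 0,"tz": 0,"ax": 0,"ay": 0,"az": 0},
])

```text
time_s: 7.22
tcp_pos: [0.5412, -0.1407, 0.1583]
ee_rot: [[-0.003, -0.991, 0.136], [-0.001, 0.136, 0.991], [-1.0, 0.003, -0.001]]
wrist_force: [0.5, -0.6, 0.0]
gripper_width: 1.0
```

```bash
python3 - <<'E'
from h import *
np.set_printoptions(precision=4,suppress=True)
s=r.sense();print(s["tcp_pos"],s["time_s"])
p=viewer.capture("wrist"); save(p,"w2.png",scale=1.4)
for d in discs(p,s,amin=1500,amax=20000): print(*d)
print(proj(p,[.542,-.142,.022],s))
print(proj(p,[*s["tcp_pos"][:2],.022],s))
print(spotter.find_in("base1_mid",p))
E
```

```text
[ 0.5412 -0.1407  0.1583] 7.2167
[272.1761 201.7716] 3366.5 [ 0.5415 -0.1428  0.011 ]
[379.6517 177.873 ] 3697.5 [ 0.4387 -0.1518  0.011 ]
[ 81.1834 213.0681] 18869.0 [ 0.725  -0.1568  0.011 ]
[246.0336  76.4714] 4466.0 [ 0.5484 -0.2555  0.011 ]
[371.9263  34.3211] 4805.5 [ 0.4394 -0.2735  0.011 ]
[58.5636 61.5329] 13998.5 [ 0.704  -0.2886  0.011 ]
[271.6799 205.4631]
[272.7738 206.7368]
[]
```

View pics/w2.png

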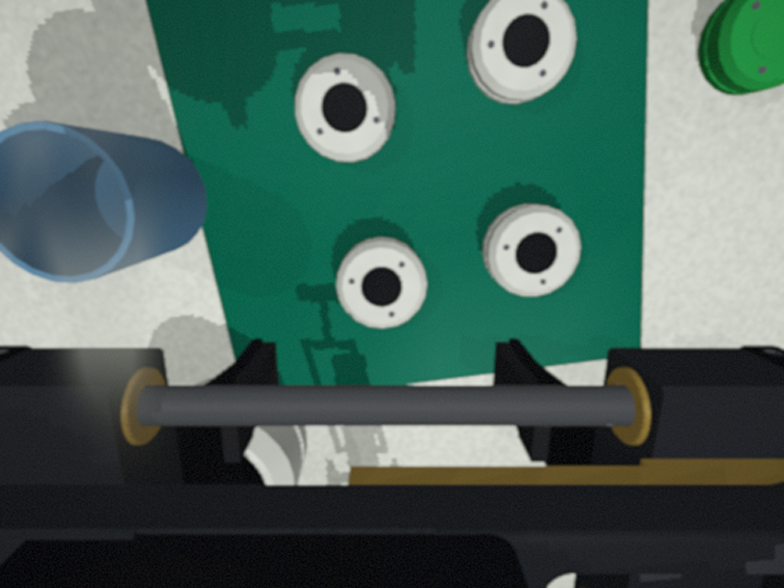

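The target base's black ring is at (381,287) enlarged, right where predicted. Mug at (60,200) stays clear.

```bash
cat >> h.py <<'E'
def spots(p,s,z,box=(140,0,460,245)):
    """black ring centres on top of white discs -> world at height z"""
    g=p["image"].max(2); m=((g<45)).astype(np.uint8); q=np.zeros_like(m);q[box[1]:box[3],box[0]:box[2]]=1;m&=q
    n,l,st,c=cv2.connectedComponentsWithStats(m); out=[]
    for i in range(1,n):
        x,y,w,h,a=st[i]
        if a<60 or max(w,h)>2*min(w,h) or y+h>=box[3]: continue
        ring=cv2.dilate((l==i).astype(np.uint8),np.ones((9,9)))-cv2.dilate((l==i).astype(np.uint8),np.ones((5,5)))
        k=p["image"][ring>0].astype(int)
        if np.median(k.max(1)-k.min(1))<40 and np.median(k.min(1))>70: out.append((c[i],a,onz(p,c[i],z,s)))
    return out
E
python3 - <<'E'
from h import *
np.set_printoptions(precision=4,suppress=True)
s=r.sense();p=viewer.capture("wrist")
for d in spots(p,s,.022): print(*d)
s1=dict(s);s1["tcp_pos"]=np.array([.56991171,.22920738,.28016545])
s1["ee_rot"]=np.array([[-0.003,-0.991,0.136],[-0.003,0.136,0.991],[-1,0.002,-0.003]])
im=cv2.imread("pics/w1.png").astype(int)
for k,uv in(((-27,-27),(344,249)),((-27,27),(427,249)),((27,-27),(347,326)),((27,27),(425,326))):
    print(onz(p,np.array(uv)/1.4,.143,s1))
m=((im[:,:,0]>im[:,:,2]+60)).astype(np.uint8);m[:, :300]=0;m[360:]=0
m=cv2.morphologyEx(m,cv2.MORPH_OPEN,cv2.getStructuringElement(2,(51,51)))
M=cv2.moments(m,True);uv=np.array([M["m10"],M["m01"]])/M["m00"];print(uv,M["m00"],onz(p,uv/1.4,.135,s1))
E
```

```text
[379.0226  29.4649] 841 [ 0.4399 -0.2749  0.022 ]
[250.5312  76.606 ] 736 [ 0.5481 -0.2541  0.022 ]
[385.7163 179.4829] 557 [ 0.4396 -0.1516  0.022 ]
[276.1585 203.1135] 511 [ 0.5415 -0.143   0.022 ]
[0.5911 0.1994 0.143 ]
[0.538  0.2067 0.143 ]
[0.5975 0.2515 0.143 ]
[0.5451 0.2587 0.143 ]
[385.063  284.5683] 6285.0 [0.5683 0.2284 0.135 ]
```

Call:
play_rows([
  {"fingers": -1,"tx": 0.05,"ty": 0,"tz": -0.0025,"ax": 0,"ay": 0,"az": 0},
  {"fingers": -1,"tx": 0.1,"ty": 0,"tz": -0.0025,"ax": 0,"ay": 0,"az": 0},
  {"fingers": -1,"tx": 0.14,"ty": 0,"tz": -0.0025,"ax": 0,"ay": 0,"az": 0},
  {"fingers": -1,"tx": 0.165,"ty": 0,"tz": -0.0025,"ax": 0,"ay": 0,"az": 0},
  {"fingers": -1,"tx": 0.18,"ty": 0,"tz": -0.0025,"ax": 0,"ay": 0,"az": 0},
])

```text
time_s: 7.78
tcp_pos: [0.5424, -0.1426, 0.0241]
ee_rot: [[0.001, -0.991, 0.136], [-0.0, 0.136, 0.991], [-1.0, -0.001, -0.0]]
wrist_force: [0.3, -1.2, 0.5]
gripper_width: 0.999
```

Call:
play_rows([
  {"fingers": -1,"tx": 0,"ty": 0,"tz": 0,"ax": 0,"ay": 0,"az": 0},
  {"fingers": 1,"tx": 0,"ty": 0,"tz": 0,"ax": 0,"ay": 0,"az": 0},
  {"fingers": 1,"tx": 0,"ty": 0,"tz": 0,"ax": 0,"ay": 0,"az": 0},
  {"fingers": 1,"tx": 0,"ty": 0,"tz": 0,"ax": 0,"ay": 0,"az": 0},
  {"fingers": 1,"tx": 0,"ty": 0,"tz": 0,"ax": 0,"ay": 0,"az": 0},
])

```text
time_s: 8.2
tcp_pos: [0.5424, -0.1428, 0.0257]
ee_rot: [[0.003, -0.991, 0.137], [-0.0, 0.137, 0.991], [-1.0, -0.003, 0.0]]
wrist_force: [-0.0, -0.5, -0.4]
gripper_width: 0.78
```

Call:
play_rows([
  {"fingers": 1,"tx": 0,"ty": 0,"tz": 0,"ax": 0,"ay": 0,"az": 0},
  {"fingers": 1,"tx": 0,"ty": 0,"tz": 0,"ax": 0,"ay": 0,"az": 0},
  {"fingers": 1,"tx": 0,"ty": 0,"tz": 0,"ax": 0,"ay": 0,"az": 0},
])

```text
time_s: 8.45
tcp_pos: [0.5423, -0.1429, 0.0252]
ee_rot: [[0.003, -0.991, 0.137], [-0.0, 0.137, 0.991], [-1.0, -0.003, 0.0]]
wrist_force: [0.4, 0.4, 5.4]
gripper_width: 0.684
```

Call:
play_rows([
  {"fingers": 1,"tx": -0.03,"ty": 0,"tz": 0,"ax": 0,"ay": 0,"az": 0},
  {"fingers": 1,"tx": -0.08,"ty": 0,"tz": 0,"ax": 0,"ay": 0,"az": 0},
  {"fingers": 1,"tx": -0.134,"ty": 0,"tz": 0,"ax": 0,"ay": 0,"az": 0},
  {"fingers": 1,"tx": -0.188,"ty": 0,"tz": 0,"ax": 0,"ay": 0,"az": 0},
  {"fingers": 1,"tx": -0.242,"ty": 0,"tz": 0,"ax": 0,"ay": 0,"az": 0},
])

```text
time_s: 8.87
tcp_pos: [0.5399, -0.1427, 0.2065]
ee_rot: [[-0.003, -0.99, 0.138], [0.001, 0.138, 0.99], [-1.0, 0.003, 0.0]]
wrist_force: [0.1, -0.3, -2.0]
gripper_width: 0.681
```

Call:
play_rows([
  {"fingers": 1,"tx": -0.03,"ty": 0.003,"tz": 0.045,"ax": 0,"ay": 0,"az": 0},
  {"fingers": 1,"tx": -0.06,"ty": 0.006,"tz": 0.09,"ax": 0,"ay": 0,"az": 0},
  {"fingers": 1,"tx": -0.085,"ty": 0.009,"tz": 0.138,"ax": 0,"ay": 0,"az": 0},
  {"fingers": 1,"tx": -0.085,"ty": 0.012,"tz": 0.19,"ax": 0,"ay": 0,"az": 0},
  {"fingers": 1,"tx": -0.085,"ty": 0.016,"tz": 0.242,"ax": 0,"ay": 0,"az": 0},
])

```text
time_s: 9.28
tcp_pos: [0.554, 0.0401, 0.2702]
ee_rot: [[0.001, -0.99, 0.139], [0.001, 0.139, 0.99], [-1.0, -0.001, 0.001]]
wrist_force: [0.5, 0.1, -2.2]
gripper_width: 0.677
```

Call:
play_rows([
  {"fingers": 1,"tx": 0,"ty": 0.003,"tz": 0.05,"ax": 0,"ay": 0,"az": 0},
  {"fingers": 1,"tx": 0,"ty": 0.006,"tz": 0.1,"ax": 0,"ay": 0,"az": 0},
  {"fingers": 1,"tx": 0,"ty": 0.01,"tz": 0.15,"ax": 0,"ay": 0,"az": 0},
  {"fingers": 1,"tx": 0,"ty": 0.014,"tz": 0.2,"ax": 0,"ay": 0,"az": 0},
  {"fingers": 1,"tx": 0,"ty": 0.017,"tz": 0.25,"ax": 0,"ay": 0,"az": 0},
])

```text
time_s: 9.7
tcp_pos: [0.5663, 0.2276, 0.2682]
ee_rot: [[-0.003, -0.99, 0.138], [-0.001, 0.138, 0.99], [-1.0, 0.003, -0.001]]
wrist_force: [0.8, -1.2, -1.4]
gripper_width: 0.682
```

Call:
play_rows([
  {"fingers": 1,"tx": 0.03,"ty": 0,"tz": 0.003,"ax": 0,"ay": 0,"az": 0},
  {"fingers": 1,"tx": 0.06,"ty": 0,"tz": 0.003,"ax": 0,"ay": 0,"az": 0},
  {"fingers": 1,"tx": 0.09,"ty": 0,"tz": 0.003,"ax": 0,"ay": 0,"az": 0},
  {"fingers": 1,"tx": 0.107,"ty": 0,"tz": 0.003,"ax": 0,"ay": 0,"az": 0},
  {"fingers": 1,"tx": 0.107,"ty": 0,"tz": 0.003,"ax": 0,"ay": 0,"az": 0},
])

```text
time_s: 10.12
tcp_pos: [0.5649, 0.227, 0.184]
ee_rot: [[-0.009, -0.99, 0.138], [-0.005, 0.138, 0.99], [-1.0, 0.009, -0.006]]
wrist_force: [-0.8, 0.6, -2.0]
gripper_width: 0.683
```

```bash
python3 - <<'E'
from h import *
np.set_printoptions(precision=4,suppress=True)
s=r.sense();print(s["tcp_pos"],s["time_s"],s["wrist_force"],s["gripper_width"])
p=viewer.capture("wrist"); save(p,"w3.png",scale=1.4)
for d in spots(p,s,s["tcp_pos"][2]-.003,box=(140,0,460,300)): print(*d)
E
```

```text
[0.5649 0.227  0.184 ] 10.1167 [-0.7648  0.5818 -2.0455] 0.6831655127753423
[228.753 179.004] 251 [0.5781 0.1764 0.181 ]
[304.7571 179.2146] 247 [0.5428 0.1815 0.181 ]
[202.0091 264.3636] 880 [0.5992 0.2174 0.181 ]
[346.0505 263.6125] 831 [0.5269 0.2274 0.181 ]
```

View pics/w3.png

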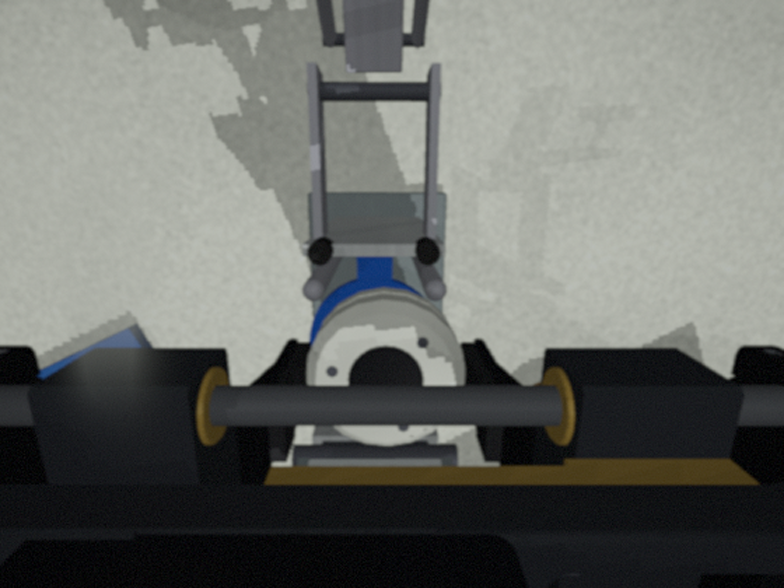

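Call:
play_rows([
  {"fingers": 1,"tx": 0,"ty": 0,"tz": 0,"ax": 0,"ay": 0,"az": 0},
  {"fingers": 1,"tx": 0,"ty": 0,"tz": 0,"ax": 0,"ay": 0,"az": 0},
  {"fingers": 1,"tx": 0,"ty": 0,"tz": 0,"ax": 0,"ay": 0,"az": 0},
])

```text
time_s: 10.42
tcp_pos: [0.5683, 0.2285, 0.1905]
ee_rot: [[0.002, -0.99, 0.138], [0.001, 0.138, 0.99], [-1.0, -0.002, 0.002]]
wrist_force: [0.1, -0.9, -1.3]
gripper_width: 0.678
```

Call:
play_rows([
  {"fingers": 1,"tx": 0,"ty": 0,"tz": 0,"ax": 0,"ay": 0,"az": 0},
  {"fingers": 1,"tx": 0,"ty": 0,"tz": 0,"ax": 0,"ay": 0,"az": 0},
  {"fingers": 1,"tx": 0,"ty": 0,"tz": 0,"ax": 0,"ay": 0,"az": 0},
])

```text
time_s: 10.67
tcp_pos: [0.5679, 0.2283, 0.1896]
ee_rot: [[0.001, -0.99, 0.138], [0.001, 0.138, 0.99], [-1.0, -0.001, 0.001]]
wrist_force: [-0.3, -0.6, -1.7]
gripper_width: 0.678
```

Call:
play_rows([
  {"fingers": 1,"tx": 0.007,"ty": -0.0006,"tz": 0.0008,"ax": 0,"ay": 0,"az": 0},
  {"fingers": 1,"tx": 0.014,"ty": -0.0006,"tz": 0.0008,"ax": 0,"ay": 0,"az": 0},
  {"fingers": 1,"tx": 0.021,"ty": -0.0006,"tz": 0.0008,"ax": 0,"ay": 0,"az": 0},
  {"fingers": 1,"tx": 0.028,"ty": -0.0006,"tz": 0.0008,"ax": 0,"ay": 0,"az": 0},
  {"fingers": 1,"tx": 0.034,"ty": -0.0006,"tz": 0.0008,"ax": 0,"ay": 0,"az": 0},
])

```text
time_s: 11.08
tcp_pos: [0.568, 0.2286, 0.1624]
ee_rot: [[-0.001, -0.99, 0.138], [-0.001, 0.138, 0.99], [-1.0, 0.001, -0.001]]
wrist_force: [-0.8, -0.3, -2.2]
gripper_width: 0.68
```

Call:
play_rows([
  {"fingers": 1,"tx": 0.005,"ty": 0,"tz": 0,"ax": 0,"ay": 0,"az": 0},
  {"fingers": 1,"tx": 0.01,"ty": 0,"tz": 0,"ax": 0,"ay": 0,"az": 0},
  {"fingers": 1,"tx": 0.013,"ty": 0,"tz": 0,"ax": 0,"ay": 0,"az": 0},
  {"fingers": 1,"tx": 0.013,"ty": 0,"tz": 0,"ax": 0,"ay": 0,"az": 0},
])

```text
time_s: 11.42
tcp_pos: [0.5682, 0.2287, 0.1533]
ee_rot: [[-0.001, -0.99, 0.138], [-0.0, 0.138, 0.99], [-1.0, 0.001, -0.001]]
wrist_force: [-1.0, 0.6, -1.5]
gripper_width: 0.68
```

Call:
play_rows([
  {"fingers": 1,"tx": 0.006,"ty": 0,"tz": 0,"ax": 0,"ay": 0,"az": 0},
  {"fingers": 1,"tx": 0.012,"ty": 0,"tz": 0,"ax": 0,"ay": 0,"az": 0},
  {"fingers": 1,"tx": 0.018,"ty": 0,"tz": 0,"ax": 0,"ay": 0,"az": 0},
  {"fingers": 1,"tx": 0.02,"ty": 0,"tz": 0,"ax": 0,"ay": 0,"az": 0},
  {"fingers": 1,"tx": 0.02,"ty": 0,"tz": 0,"ax": 0,"ay": 0,"az": 0},
])

```text
time_s: 11.83
tcp_pos: [0.5686, 0.229, 0.1386]
ee_rot: [[0.001, -0.991, 0.137], [0.0, 0.137, 0.991], [-1.0, -0.0, 0.0]]
wrist_force: [0.9, 0.9, -0.4]
gripper_width: 0.682
```

Call:
play_rows([
  {"fingers": 0.3,"tx": 0,"ty": 0,"tz": 0,"ax": 0,"ay": 0,"az": 0},
  {"fingers": -0.6,"tx": 0,"ty": 0,"tz": 0,"ax": 0,"ay": 0,"az": 0},
  {"fingers": -0.8,"tx": 0,"ty": 0,"tz": 0,"ax": 0,"ay": 0,"az": 0},
  {"fingers": -0.8,"tx": 0,"ty": 0,"tz": 0,"ax": 0,"ay": 0,"az": 0},
  {"fingers": -0.8,"tx": 0,"ty": 0,"tz": 0,"ax": 0,"ay": 0,"az": 0},
])

```text
time_s: 12.25
tcp_pos: [0.5681, 0.2288, 0.1388]
ee_rot: [[-0.0, -0.99, 0.138], [-0.0, 0.138, 0.99], [-1.0, 0.0, -0.0]]
wrist_force: [-0.3, -0.3, -0.9]
gripper_width: 0.867
```

Call:
play_rows([
  {"fingers": -0.8,"tx": -0.02,"ty": 0,"tz": 0,"ax": 0,"ay": 0,"az": 0},
  {"fingers": -0.8,"tx": -0.06,"ty": 0,"tz": 0,"ax": 0,"ay": 0,"az": 0},
  {"fingers": -0.8,"tx": -0.11,"ty": 0,"tz": 0,"ax": 0,"ay": 0,"az": 0},
  {"fingers": -0.8,"tx": -0.16,"ty": 0,"tz": 0,"ax": 0,"ay": 0,"az": 0},
  {"fingers": -0.8,"tx": -0.19,"ty": 0,"tz": 0,"ax": 0,"ay": 0,"az": 0},
])

```text
time_s: 12.67
tcp_pos: [0.5693, 0.2291, 0.2861]
ee_rot: [[0.006, -0.991, 0.137], [0.002, 0.137, 0.991], [-1.0, -0.005, 0.003]]
wrist_force: [1.8, -0.1, -0.3]
gripper_width: 0.899
```

```bash
python3 - <<'E'
from h import *
np.set_printoptions(precision=4,suppress=True)
s=r.sense();print(s["tcp_pos"],s["time_s"],s["wrist_force"],s["gripper_width"])
p=viewer.capture("wrist"); save(p,"w4.png",scale=1.4)
for d in spots(p,s,.135,box=(140,0,460,300)): print(*d)
P={n:viewer.capture(n) for n in("scene","side")}
D={"scene":discs(P["scene"],amax=900,box=(110,165,290,255)),"side":discs(P["side"],amax=1500,box=(225,250,360,380))}
for n in D: print(n,[d[2][:2] for d in D[n]])
E
```

```text
[0.5693 0.2291 0.2861] 12.6667 [ 1.8145 -0.1136 -0.3386] 0.8992822773096055
[250.9176 155.9059] 85 [0.5846 0.1822 0.135 ]
[300.0854 156.4756] 82 [0.5394 0.1889 0.135 ]
[276.5613 202.2375] 522 [0.567  0.2294 0.135 ]
scene [array([ 0.6943, -0.3667]), array([ 0.5489, -0.2565]), array([ 0.4415, -0.1511]), array([ 0.5592, -0.3935]), array([ 0.4414, -0.277 ])]
side [array([ 0.5569, -0.3921]), array([ 0.4391, -0.2742]), array([ 0.6663, -0.3176]), array([ 0.5481, -0.2534]), array([ 0.4388, -0.15  ])]
```

View pics/w4.png

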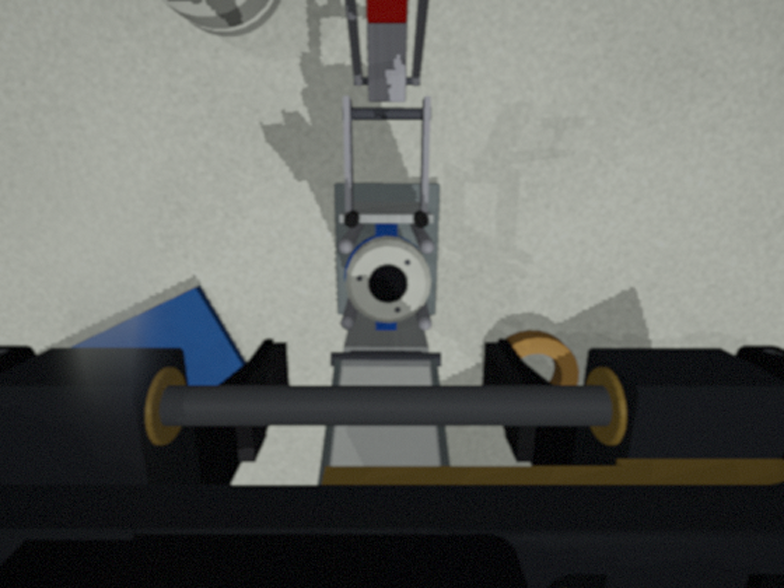

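Base 1 is seated at (388,284) between the rods. Next is base C.

Call:
play_rows([
  {"fingers": -0.8,"tx": 0,"ty": 0.01,"tz": -0.0525,"ax": 0,"ay": 0,"az": 0},
  {"fingers": -0.8,"tx": 0,"ty": 0.02,"tz": -0.105,"ax": 0,"ay": 0,"az": 0},
  {"fingers": -0.8,"tx": 0,"ty": 0.03,"tz": -0.158,"ax": 0,"ay": 0,"az": 0},
  {"fingers": -0.8,"tx": 0,"ty": 0.04,"tz": -0.21,"ax": 0,"ay": 0,"az": 0},
  {"fingers": -0.8,"tx": 0,"ty": 0.05,"tz": -0.2625,"ax": 0,"ay": 0,"az": 0},
])

```text
time_s: 13.23
tcp_pos: [0.5022, 0.0373, 0.2796]
ee_rot: [[-0.003, -0.991, 0.137], [-0.001, 0.137, 0.991], [-1.0, 0.003, -0.001]]
wrist_force: [0.3, 0.9, 0.5]
gripper_width: 0.894
```

Call:
play_rows([
  {"fingers": -0.8,"tx": 0,"ty": 0.01,"tz": -0.0525,"ax": 0,"ay": 0,"az": 0},
  {"fingers": -0.8,"tx": 0,"ty": 0.02,"tz": -0.105,"ax": 0,"ay": 0,"az": 0},
  {"fingers": -0.8,"tx": 0,"ty": 0.03,"tz": -0.158,"ax": 0,"ay": 0,"az": 0},
  {"fingers": -0.8,"tx": 0,"ty": 0.04,"tz": -0.21,"ax": 0,"ay": 0,"az": 0},
  {"fingers": -0.8,"tx": 0,"ty": 0.05,"tz": -0.2625,"ax": 0,"ay": 0,"az": 0},
])

```text
time_s: 13.65
tcp_pos: [0.4379, -0.1522, 0.28]
ee_rot: [[-0.003, -0.991, 0.137], [0.001, 0.137, 0.991], [-1.0, 0.003, 0.0]]
wrist_force: [1.1, 0.0, -0.2]
gripper_width: 0.9
```

Call:
play_rows([
  {"fingers": -0.8,"tx": 0.05,"ty": 0,"tz": 0,"ax": 0,"ay": 0,"az": 0},
  {"fingers": -0.8,"tx": 0.1,"ty": 0,"tz": 0,"ax": 0,"ay": 0,"az": 0},
  {"fingers": -0.8,"tx": 0.15,"ty": 0,"tz": 0,"ax": 0,"ay": 0,"az": 0},
  {"fingers": -0.8,"tx": 0.163,"ty": 0,"tz": 0,"ax": 0,"ay": 0,"az": 0},
  {"fingers": -0.8,"tx": 0.163,"ty": 0,"tz": 0,"ax": 0,"ay": 0,"az": 0},
])

```text
time_s: 14.07
tcp_pos: [0.4361, -0.1509, 0.1545]
ee_rot: [[-0.011, -0.99, 0.139], [0.001, 0.139, 0.99], [-1.0, 0.011, -0.001]]
wrist_force: [-1.0, 1.4, 0.4]
gripper_width: 0.897
```

Call:
play_rows([
  {"fingers": -0.8,"tx": 0,"ty": 0,"tz": 0,"ax": 0,"ay": 0,"az": 0},
  {"fingers": -0.8,"tx": 0,"ty": 0,"tz": 0,"ax": 0,"ay": 0,"az": 0},
  {"fingers": -0.8,"tx": 0,"ty": 0,"tz": 0,"ax": 0,"ay": 0,"az": 0},
  {"fingers": -0.8,"tx": 0,"ty": 0,"tz": 0,"ax": 0,"ay": 0,"az": 0},
])

```text
time_s: 14.4
tcp_pos: [0.4407, -0.1507, 0.1603]
ee_rot: [[0.003, -0.991, 0.137], [-0.0, 0.137, 0.991], [-1.0, -0.003, 0.0]]
wrist_force: [-0.3, -0.4, -0.2]
gripper_width: 0.9
```

```bash
cat > chk.py <<'E'
from h import *
np.set_printoptions(precision=4,suppress=True)
s=r.sense();print(s["tcp_pos"],s["ee_rot"][:,0],s["time_s"],s["wrist_force"],s["gripper_width"])
p=viewer.capture("wrist"); save(p,"last.png",scale=1.4)
for d in spots(p,s,.022,box=(100,0,480,245)): 
    e=d[2]-s["tcp_pos"]; print(d[0],d[1],d[2][:2],"tool y,z",e@s["ee_rot"][:,1:])
P={n:viewer.capture(n) for n in("scene","side")}
D={"scene":discs(P["scene"],amax=900,box=(110,165,290,255)),"side":discs(P["side"],amax=1500,box=(225,250,360,380))}
for n in D: print(n,[d[2][:2] for d in D[n]])
E
python3 chk.py
```

```text
[ 0.4407 -0.1507  0.1603] [ 0.0029 -0.     -1.    ] 14.4 [-0.3394 -0.401  -0.1794] 0.8995698775113046
[254.0619  61.0126] 791 [ 0.4396 -0.275 ] tool y,z [-0.0156 -0.1232]
[132.4905 106.5725] 683 [ 0.5479 -0.2541] tool y,z [-0.12   -0.0877]
[274.7212 204.9692] 520 [ 0.4396 -0.1516] tool y,z [ 0.0014 -0.0011]
scene [array([ 0.6943, -0.3665]), array([ 0.5494, -0.2536]), array([ 0.4419, -0.1511]), array([ 0.5595, -0.3966]), array([ 0.4421, -0.2744])]
side [array([ 0.5572, -0.3925]), array([ 0.6662, -0.3174]), array([ 0.4396, -0.2738]), array([ 0.5477, -0.2524]), array([ 0.4388, -0.15  ])]
```

Call:
play_rows([
  {"fingers": -0.8,"tx": 0.05,"ty": 0,"tz": -0.001,"ax": 0,"ay": 0,"az": 0},
  {"fingers": -0.8,"tx": 0.1,"ty": 0,"tz": -0.001,"ax": 0,"ay": 0,"az": 0},
  {"fingers": -0.8,"tx": 0.14,"ty": 0,"tz": -0.001,"ax": 0,"ay": 0,"az": 0},
  {"fingers": -0.8,"tx": 0.165,"ty": 0,"tz": -0.001,"ax": 0,"ay": 0,"az": 0},
  {"fingers": -0.8,"tx": 0.18,"ty": 0,"tz": -0.001,"ax": 0,"ay": 0,"az": 0},
])

```text
time_s: 14.97
tcp_pos: [0.4385, -0.1516, 0.0219]
ee_rot: [[-0.004, -0.99, 0.138], [0.0, 0.138, 0.99], [-1.0, 0.004, -0.0]]
wrist_force: [0.0, 0.5, 0.9]
gripper_width: 0.897
```

Call:
play_rows([
  {"fingers": -0.8,"tx": 0,"ty": 0,"tz": 0,"ax": 0,"ay": 0,"az": 0},
  {"fingers": -0.8,"tx": 0,"ty": 0,"tz": 0,"ax": 0,"ay": 0,"az": 0},
  {"fingers": 1,"tx": 0,"ty": 0,"tz": 0,"ax": 0,"ay": 0,"az": 0},
  {"fingers": 1,"tx": 0,"ty": 0,"tz": 0,"ax": 0,"ay": 0,"az": 0},
  {"fingers": 1,"tx": 0,"ty": 0,"tz": 0,"ax": 0,"ay": 0,"az": 0},
])

```text
time_s: 15.38
tcp_pos: [0.4406, -0.1516, 0.0252]
ee_rot: [[0.003, -0.991, 0.137], [-0.0, 0.137, 0.991], [-1.0, -0.003, 0.0]]
wrist_force: [0.4, -0.2, 0.5]
gripper_width: 0.753
```

Call:
play_rows([
  {"fingers": 1,"tx": 0,"ty": 0,"tz": 0,"ax": 0,"ay": 0,"az": 0},
  {"fingers": 1,"tx": 0,"ty": 0,"tz": 0,"ax": 0,"ay": 0,"az": 0},
  {"fingers": 1,"tx": 0,"ty": 0,"tz": 0,"ax": 0,"ay": 0,"az": 0},
  {"fingers": 1,"tx": 0,"ty": 0,"tz": 0,"ax": 0,"ay": 0,"az": 0},
])

```text
time_s: 15.72
tcp_pos: [0.4406, -0.1516, 0.025]
ee_rot: [[0.002, -0.991, 0.137], [-0.0, 0.137, 0.991], [-1.0, -0.002, 0.0]]
wrist_force: [-1.2, 1.0, 7.1]
gripper_width: 0.679
```

Call:
play_rows([
  {"fingers": 1,"tx": -0.03,"ty": 0,"tz": 0,"ax": 0,"ay": 0,"az": 0},
  {"fingers": 1,"tx": -0.08,"ty": 0,"tz": 0,"ax": 0,"ay": 0,"az": 0},
  {"fingers": 1,"tx": -0.134,"ty": 0,"tz": 0,"ax": 0,"ay": 0,"az": 0},
  {"fingers": 1,"tx": -0.188,"ty": 0,"tz": 0,"ax": 0,"ay": 0,"az": 0},
  {"fingers": 1,"tx": -0.242,"ty": 0,"tz": 0,"ax": 0,"ay": 0,"az": 0},
])

```text
time_s: 16.13
tcp_pos: [0.4385, -0.1515, 0.207]
ee_rot: [[-0.002, -0.99, 0.138], [0.001, 0.138, 0.99], [-1.0, 0.002, 0.0]]
wrist_force: [1.6, 0.3, -3.2]
gripper_width: 0.684
```

Call:
play_rows([
  {"fingers": 1,"tx": -0.03,"ty": -0.009,"tz": 0.045,"ax": 0,"ay": 0,"az": 0},
  {"fingers": 1,"tx": -0.06,"ty": -0.018,"tz": 0.09,"ax": 0,"ay": 0,"az": 0},
  {"fingers": 1,"tx": -0.085,"ty": -0.027,"tz": 0.138,"ax": 0,"ay": 0,"az": 0},
  {"fingers": 1,"tx": -0.085,"ty": -0.036,"tz": 0.19,"ax": 0,"ay": 0,"az": 0},
  {"fingers": 1,"tx": -0.085,"ty": -0.045,"tz": 0.242,"ax": 0,"ay": 0,"az": 0},
])

```text
time_s: 16.55
tcp_pos: [0.4981, 0.0252, 0.2705]
ee_rot: [[0.002, -0.99, 0.138], [0.002, 0.138, 0.99], [-1.0, -0.002, 0.002]]
wrist_force: [1.3, -0.6, -2.2]
gripper_width: 0.679
```

Call:
play_rows([
  {"fingers": 1,"tx": 0,"ty": -0.009,"tz": 0.05,"ax": 0,"ay": 0,"az": 0},
  {"fingers": 1,"tx": 0,"ty": -0.018,"tz": 0.1,"ax": 0,"ay": 0,"az": 0},
  {"fingers": 1,"tx": 0,"ty": -0.027,"tz": 0.15,"ax": 0,"ay": 0,"az": 0},
  {"fingers": 1,"tx": 0,"ty": -0.036,"tz": 0.2,"ax": 0,"ay": 0,"az": 0},
  {"fingers": 1,"tx": 0,"ty": -0.045,"tz": 0.25,"ax": 0,"ay": 0,"az": 0},
])

```text
time_s: 16.97
tcp_pos: [0.5568, 0.2062, 0.2683]
ee_rot: [[-0.002, -0.991, 0.137], [-0.001, 0.137, 0.991], [-1.0, 0.002, -0.001]]
wrist_force: [0.8, -1.0, -1.4]
gripper_width: 0.679
```

Call:
play_rows([
  {"fingers": 1,"tx": 0.03,"ty": -0.009,"tz": 0.0325,"ax": 0,"ay": 0,"az": 0},
  {"fingers": 1,"tx": 0.06,"ty": -0.009,"tz": 0.0325,"ax": 0,"ay": 0,"az": 0},
  {"fingers": 1,"tx": 0.09,"ty": -0.009,"tz": 0.0325,"ax": 0,"ay": 0,"az": 0},
  {"fingers": 1,"tx": 0.107,"ty": -0.009,"tz": 0.0325,"ax": 0,"ay": 0,"az": 0},
  {"fingers": 1,"tx": 0.107,"ty": -0.009,"tz": 0.0325,"ax": 0,"ay": 0,"az": 0},
])

```text
time_s: 17.38
tcp_pos: [0.5646, 0.2267, 0.184]
ee_rot: [[-0.009, -0.99, 0.138], [-0.005, 0.138, 0.99], [-1.0, 0.009, -0.006]]
wrist_force: [-1.2, -0.2, -2.9]
gripper_width: 0.682
```

Call:
play_rows([
  {"fingers": 1,"tx": 0,"ty": 0,"tz": 0,"ax": 0,"ay": 0,"az": 0},
  {"fingers": 1,"tx": 0,"ty": 0,"tz": 0,"ax": 0,"ay": 0,"az": 0},
  {"fingers": 1,"tx": 0,"ty": 0,"tz": 0,"ax": 0,"ay": 0,"az": 0},
  {"fingers": 1,"tx": 0,"ty": 0,"tz": 0,"ax": 0,"ay": 0,"az": 0},
  {"fingers": 1,"tx": 0,"ty": 0,"tz": 0,"ax": 0,"ay": 0,"az": 0},
])

```text
time_s: 17.8
tcp_pos: [0.5677, 0.2279, 0.1902]
ee_rot: [[0.002, -0.99, 0.138], [0.001, 0.138, 0.99], [-1.0, -0.001, 0.001]]
wrist_force: [0.2, 0.2, -1.6]
gripper_width: 0.681
```

Call:
play_rows([
  {"fingers": 1,"tx": 0.009,"ty": -0.0008,"tz": 0.0013,"ax": 0,"ay": 0,"az": 0},
  {"fingers": 1,"tx": 0.018,"ty": -0.0008,"tz": 0.0013,"ax": 0,"ay": 0,"az": 0},
  {"fingers": 1,"tx": 0.027,"ty": -0.0008,"tz": 0.0013,"ax": 0,"ay": 0,"az": 0},
  {"fingers": 1,"tx": 0.033,"ty": -0.0008,"tz": 0.0013,"ax": 0,"ay": 0,"az": 0},
  {"fingers": 1,"tx": 0.037,"ty": -0.0008,"tz": 0.0013,"ax": 0,"ay": 0,"az": 0},
])

```text
time_s: 18.22
tcp_pos: [0.5676, 0.2284, 0.1599]
ee_rot: [[-0.002, -0.99, 0.138], [-0.001, 0.138, 0.99], [-1.0, 0.002, -0.001]]
wrist_force: [-0.9, 0.1, -1.7]
gripper_width: 0.683
```

Call:
play_rows([
  {"fingers": 1,"tx": 0.004,"ty": 0,"tz": 0,"ax": 0,"ay": 0,"az": 0},
  {"fingers": 1,"tx": 0.008,"ty": 0,"tz": 0,"ax": 0,"ay": 0,"az": 0},
  {"fingers": 1,"tx": 0.012,"ty": 0,"tz": 0,"ax": 0,"ay": 0,"az": 0},
  {"fingers": 1,"tx": 0.016,"ty": 0,"tz": 0,"ax": 0,"ay": 0,"az": 0},
  {"fingers": 1,"tx": 0.02,"ty": 0,"tz": 0,"ax": 0,"ay": 0,"az": 0},
])

```text
time_s: 18.63
tcp_pos: [0.5682, 0.2287, 0.1463]
ee_rot: [[0.0, -0.991, 0.137], [0.0, 0.137, 0.991], [-1.0, -0.0, 0.0]]
wrist_force: [-1.2, 0.3, -0.1]
gripper_width: 0.684
```

Call:
play_rows([
  {"fingers": 1,"tx": 0.004,"ty": 0,"tz": 0,"ax": 0,"ay": 0,"az": 0},
  {"fingers": 1,"tx": 0.008,"ty": 0,"tz": 0,"ax": 0,"ay": 0,"az": 0},
  {"fingers": 1,"tx": 0.012,"ty": 0,"tz": 0,"ax": 0,"ay": 0,"az": 0},
  {"fingers": 1,"tx": 0.013,"ty": 0,"tz": 0,"ax": 0,"ay": 0,"az": 0},
  {"fingers": 1,"tx": 0.013,"ty": 0,"tz": 0,"ax": 0,"ay": 0,"az": 0},
])

```text
time_s: 19.05
tcp_pos: [0.5682, 0.2287, 0.1364]
ee_rot: [[-0.0, -0.991, 0.137], [-0.0, 0.137, 0.991], [-1.0, -0.0, -0.0]]
wrist_force: [-1.5, -0.2, 0.3]
gripper_width: 0.681
```

Call:
play_rows([
  {"fingers": 0.3,"tx": 0,"ty": 0,"tz": 0,"ax": 0,"ay": 0,"az": 0},
  {"fingers": -0.6,"tx": 0,"ty": 0,"tz": 0,"ax": 0,"ay": 0,"az": 0},
  {"fingers": -0.8,"tx": 0,"ty": 0,"tz": 0,"ax": 0,"ay": 0,"az": 0},
  {"fingers": -0.8,"tx": 0,"ty": 0,"tz": 0,"ax": 0,"ay": 0,"az": 0},
  {"fingers": -0.8,"tx": 0,"ty": 0,"tz": 0,"ax": 0,"ay": 0,"az": 0},
])

```text
time_s: 19.47
tcp_pos: [0.5683, 0.2289, 0.1367]
ee_rot: [[0.001, -0.991, 0.137], [0.0, 0.137, 0.991], [-1.0, -0.0, 0.0]]
wrist_force: [-0.1, 0.4, -0.1]
gripper_width: 0.871
```

Call:
play_rows([
  {"fingers": -0.8,"tx": -0.02,"ty": 0,"tz": 0,"ax": 0,"ay": 0,"az": 0},
  {"fingers": -0.8,"tx": -0.06,"ty": 0,"tz": 0,"ax": 0,"ay": 0,"az": 0},
  {"fingers": -0.8,"tx": -0.11,"ty": 0,"tz": 0,"ax": 0,"ay": 0,"az": 0},
  {"fingers": -0.8,"tx": -0.16,"ty": 0,"tz": 0,"ax": 0,"ay": 0,"az": 0},
  {"fingers": -0.8,"tx": -0.19,"ty": 0,"tz": 0,"ax": 0,"ay": 0,"az": 0},
])

```text
time_s: 19.88
tcp_pos: [0.5694, 0.2291, 0.284]
ee_rot: [[0.006, -0.991, 0.137], [0.003, 0.137, 0.991], [-1.0, -0.006, 0.003]]
wrist_force: [0.5, -0.6, 1.6]
gripper_width: 0.903
```

```bash
python3 chk.py; python3 -c "
from h import *
s=r.sense();p=viewer.capture('wrist')
for d in spots(p,s,.135,box=(140,0,460,300)): print(*d)"
```

```text
[0.5694 0.2291 0.284 ] [ 0.0062  0.0026 -1.    ] 19.8833 [ 0.4889 -0.5696  1.5893] 0.9025045201295625
[250.622  156.3659] 82 [0.5957 0.1924] tool y,z [-0.0295 -0.0336]
[300.5233 156.6977] 86 [0.5324 0.2016] tool y,z [ 0.0344 -0.0333]
[277.2    202.4962] 530 [0.5701 0.2574] tool y,z [0.0046 0.0272]
scene [array([ 0.6943, -0.3667]), array([ 0.5502, -0.257 ]), array([ 0.5591, -0.3935]), array([ 0.4417, -0.2771])]
side [array([ 0.557 , -0.3921]), array([ 0.4391, -0.2742]), array([ 0.6663, -0.3176]), array([ 0.5481, -0.2534])]
[249.79310345 156.24137931] 87 [0.58463969 0.18232064 0.135     ]
[299.8021978  156.47252747] 91 [0.53931873 0.18880354 0.135     ]
[276.43445693 202.76966292] 534 [0.56645966 0.22916672 0.135     ]
```

Call:
play_rows([
  {"fingers": -0.8,"tx": 0,"ty": 0.005,"tz": -0.046,"ax": 0,"ay": 0,"az": 0},
  {"fingers": -0.8,"tx": 0,"ty": 0.01,"tz": -0.092,"ax": 0,"ay": 0,"az": 0},
  {"fingers": -0.8,"tx": 0,"ty": 0.015,"tz": -0.138,"ax": 0,"ay": 0,"az": 0},
  {"fingers": -0.8,"tx": 0,"ty": 0.02,"tz": -0.184,"ax": 0,"ay": 0,"az": 0},
  {"fingers": -0.8,"tx": 0,"ty": 0.0258,"tz": -0.2295,"ax": 0,"ay": 0,"az": 0},
])

```text
time_s: 20.5
tcp_pos: [0.5238, 0.0593, 0.277]
ee_rot: [[-0.004, -0.991, 0.137], [-0.001, 0.137, 0.991], [-1.0, 0.003, -0.002]]
wrist_force: [0.8, -0.8, 0.1]
gripper_width: 0.9
```

Call:
play_rows([
  {"fingers": -0.8,"tx": 0,"ty": 0.005,"tz": -0.046,"ax": 0,"ay": 0,"az": 0},
  {"fingers": -0.8,"tx": 0,"ty": 0.01,"tz": -0.092,"ax": 0,"ay": 0,"az": 0},
  {"fingers": -0.8,"tx": 0,"ty": 0.015,"tz": -0.138,"ax": 0,"ay": 0,"az": 0},
  {"fingers": -0.8,"tx": 0,"ty": 0.02,"tz": -0.184,"ax": 0,"ay": 0,"az": 0},
  {"fingers": -0.8,"tx": 0,"ty": 0.0258,"tz": -0.2295,"ax": 0,"ay": 0,"az": 0},
])

```text
time_s: 20.92
tcp_pos: [0.4809, -0.1084, 0.2773]
ee_rot: [[-0.003, -0.991, 0.137], [0.0, 0.137, 0.991], [-1.0, 0.003, -0.0]]
wrist_force: [0.7, 0.1, -0.1]
gripper_width: 0.9
```

Call:
play_rows([
  {"fingers": -0.8,"tx": 0,"ty": 0.005,"tz": -0.046,"ax": 0,"ay": 0,"az": 0},
  {"fingers": -0.8,"tx": 0,"ty": 0.01,"tz": -0.092,"ax": 0,"ay": 0,"az": 0},
  {"fingers": -0.8,"tx": 0,"ty": 0.015,"tz": -0.138,"ax": 0,"ay": 0,"az": 0},
  {"fingers": -0.8,"tx": 0,"ty": 0.02,"tz": -0.184,"ax": 0,"ay": 0,"az": 0},
  {"fingers": -0.8,"tx": 0,"ty": 0.0258,"tz": -0.2295,"ax": 0,"ay": 0,"az": 0},
])

```text
time_s: 21.33
tcp_pos: [0.4382, -0.276, 0.2772]
ee_rot: [[-0.003, -0.99, 0.138], [0.001, 0.138, 0.99], [-1.0, 0.003, 0.001]]
wrist_force: [1.6, 0.2, 0.4]
gripper_width: 0.899
```

Call:
play_rows([
  {"fingers": -0.8,"tx": 0.05,"ty": 0,"tz": 0,"ax": 0,"ay": 0,"az": 0},
  {"fingers": -0.8,"tx": 0.1,"ty": 0,"tz": 0,"ax": 0,"ay": 0,"az": 0},
  {"fingers": -0.8,"tx": 0.15,"ty": 0,"tz": 0,"ax": 0,"ay": 0,"az": 0},
  {"fingers": -0.8,"tx": 0.16,"ty": 0,"tz": 0,"ax": 0,"ay": 0,"az": 0},
  {"fingers": -0.8,"tx": 0.16,"ty": 0,"tz": 0,"ax": 0,"ay": 0,"az": 0},
])

```text
time_s: 21.75
tcp_pos: [0.4371, -0.2742, 0.1555]
ee_rot: [[-0.009, -0.99, 0.138], [0.003, 0.138, 0.99], [-1.0, 0.009, 0.001]]
wrist_force: [0.8, -0.9, 0.9]
gripper_width: 0.904
```

Call:
play_rows([
  {"fingers": -0.8,"tx": 0,"ty": 0,"tz": 0,"ax": 0,"ay": 0,"az": 0},
  {"fingers": -0.8,"tx": 0,"ty": 0,"tz": 0,"ax": 0,"ay": 0,"az": 0},
  {"fingers": -0.8,"tx": 0,"ty": 0,"tz": 0,"ax": 0,"ay": 0,"az": 0},
  {"fingers": -0.8,"tx": 0,"ty": 0,"tz": 0,"ax": 0,"ay": 0,"az": 0},
  {"fingers": -0.8,"tx": 0,"ty": 0,"tz": 0,"ax": 0,"ay": 0,"az": 0},
])

```text
time_s: 22.17
tcp_pos: [0.4403, -0.2748, 0.1604]
ee_rot: [[0.003, -0.991, 0.137], [-0.001, 0.137, 0.991], [-1.0, -0.003, -0.0]]
wrist_force: [-0.4, 0.1, 0.0]
gripper_width: 0.901
```

```bash
python3 chk.py
```

```text
[ 0.4403 -0.2748  0.1604] [ 0.0026 -0.0007 -1.    ] 22.1667 [-0.3638  0.1091  0.031 ] 0.9011911800643816
[117.3228  88.6562] 666 [ 0.5565 -0.394 ] tool y,z [-0.1311 -0.102 ]
[274.2505 205.8796] 515 [ 0.4397 -0.275 ] tool y,z [ 0.0009 -0.0002]
scene [array([ 0.6943, -0.3665]), array([ 0.549 , -0.2544]), array([ 0.5592, -0.3933]), array([ 0.442 , -0.2748])]
side [array([ 0.557 , -0.3921]), array([ 0.6662, -0.3174]), array([ 0.4394, -0.2736]), array([ 0.5476, -0.2525]), array([ 0.3552, -0.3005]), array([ 0.4394, -0.0614])]
```

Call:
play_rows([
  {"fingers": -0.8,"tx": 0.05,"ty": 0,"tz": 0,"ax": 0,"ay": 0,"az": 0},
  {"fingers": -0.8,"tx": 0.1,"ty": 0,"tz": 0,"ax": 0,"ay": 0,"az": 0},
  {"fingers": -0.8,"tx": 0.14,"ty": 0,"tz": 0,"ax": 0,"ay": 0,"az": 0},
  {"fingers": -0.8,"tx": 0.165,"ty": 0,"tz": 0,"ax": 0,"ay": 0,"az": 0},
  {"fingers": -0.8,"tx": 0.18,"ty": 0,"tz": 0,"ax": 0,"ay": 0,"az": 0},
])

```text
time_s: 22.73
tcp_pos: [0.4381, -0.2744, 0.0215]
ee_rot: [[-0.004, -0.99, 0.138], [0.001, 0.138, 0.99], [-1.0, 0.005, 0.001]]
wrist_force: [-0.3, 0.9, 1.3]
gripper_width: 0.902
```

Call:
play_rows([
  {"fingers": -0.8,"tx": 0,"ty": 0,"tz": 0,"ax": 0,"ay": 0,"az": 0},
  {"fingers": -0.8,"tx": 0,"ty": 0,"tz": 0,"ax": 0,"ay": 0,"az": 0},
  {"fingers": 1,"tx": 0,"ty": 0,"tz": 0,"ax": 0,"ay": 0,"az": 0},
  {"fingers": 1,"tx": 0,"ty": 0,"tz": 0,"ax": 0,"ay": 0,"az": 0},
  {"fingers": 1,"tx": 0,"ty": 0,"tz": 0,"ax": 0,"ay": 0,"az": 0},
])

```text
time_s: 23.15
tcp_pos: [0.4404, -0.275, 0.0252]
ee_rot: [[0.002, -0.991, 0.137], [-0.001, 0.137, 0.991], [-1.0, -0.003, -0.0]]
wrist_force: [0.1, 1.1, 0.0]
gripper_width: 0.754
```

Call:
play_rows([
  {"fingers": 1,"tx": 0,"ty": 0,"tz": 0,"ax": 0,"ay": 0,"az": 0},
  {"fingers": 1,"tx": 0,"ty": 0,"tz": 0,"ax": 0,"ay": 0,"az": 0},
  {"fingers": 1,"tx": 0,"ty": 0,"tz": 0,"ax": 0,"ay": 0,"az": 0},
  {"fingers": 1,"tx": 0,"ty": 0,"tz": 0,"ax": 0,"ay": 0,"az": 0},
])

```text
time_s: 23.48
tcp_pos: [0.4405, -0.275, 0.0251]
ee_rot: [[0.002, -0.991, 0.137], [-0.001, 0.137, 0.991], [-1.0, -0.002, -0.0]]
wrist_force: [-0.2, 0.5, 6.4]
gripper_width: 0.682
```

Call:
play_rows([
  {"fingers": 1,"tx": -0.03,"ty": 0,"tz": 0,"ax": 0,"ay": 0,"az": 0},
  {"fingers": 1,"tx": -0.08,"ty": 0,"tz": 0,"ax": 0,"ay": 0,"az": 0},
  {"fingers": 1,"tx": -0.134,"ty": 0,"tz": 0,"ax": 0,"ay": 0,"az": 0},
  {"fingers": 1,"tx": -0.188,"ty": 0,"tz": 0,"ax": 0,"ay": 0,"az": 0},
  {"fingers": 1,"tx": -0.242,"ty": 0,"tz": 0,"ax": 0,"ay": 0,"az": 0},
])

```text
time_s: 23.9
tcp_pos: [0.4383, -0.2743, 0.2066]
ee_rot: [[-0.002, -0.99, 0.138], [0.001, 0.138, 0.99], [-1.0, 0.002, 0.001]]
wrist_force: [1.1, -0.4, -1.9]
gripper_width: 0.68
```

Call:
play_rows([
  {"fingers": 1,"tx": -0.03,"ty": -0.005,"tz": 0.04,"ax": 0,"ay": 0,"az": 0},
  {"fingers": 1,"tx": -0.06,"ty": -0.01,"tz": 0.08,"ax": 0,"ay": 0,"az": 0},
  {"fingers": 1,"tx": -0.085,"ty": -0.015,"tz": 0.125,"ax": 0,"ay": 0,"az": 0},
  {"fingers": 1,"tx": -0.085,"ty": -0.02,"tz": 0.175,"ax": 0,"ay": 0,"az": 0},
  {"fingers": 1,"tx": -0.085,"ty": -0.0258,"tz": 0.225,"ax": 0,"ay": 0,"az": 0},
])

```text
time_s: 24.32
tcp_pos: [0.4817, -0.1088, 0.2701]
ee_rot: [[0.002, -0.99, 0.139], [0.001, 0.139, 0.99], [-1.0, -0.001, 0.001]]
wrist_force: [0.5, 0.2, -2.6]
gripper_width: 0.685
```

Call:
play_rows([
  {"fingers": 1,"tx": 0,"ty": -0.005,"tz": 0.05,"ax": 0,"ay": 0,"az": 0},
  {"fingers": 1,"tx": 0,"ty": -0.01,"tz": 0.1,"ax": 0,"ay": 0,"az": 0},
  {"fingers": 1,"tx": 0,"ty": -0.015,"tz": 0.15,"ax": 0,"ay": 0,"az": 0},
  {"fingers": 1,"tx": 0,"ty": -0.02,"tz": 0.2,"ax": 0,"ay": 0,"az": 0},
  {"fingers": 1,"tx": 0,"ty": -0.0258,"tz": 0.25,"ax": 0,"ay": 0,"az": 0},
])

```text
time_s: 24.73
tcp_pos: [0.5259, 0.0745, 0.2684]
ee_rot: [[-0.002, -0.99, 0.138], [-0.0, 0.138, 0.99], [-1.0, 0.002, -0.0]]
wrist_force: [1.5, -0.5, -2.3]
gripper_width: 0.684
```

Call:
play_rows([
  {"fingers": 1,"tx": 0,"ty": -0.005,"tz": 0.05,"ax": 0,"ay": 0,"az": 0},
  {"fingers": 1,"tx": 0,"ty": -0.01,"tz": 0.1,"ax": 0,"ay": 0,"az": 0},
  {"fingers": 1,"tx": 0,"ty": -0.015,"tz": 0.15,"ax": 0,"ay": 0,"az": 0},
  {"fingers": 1,"tx": 0,"ty": -0.02,"tz": 0.19,"ax": 0,"ay": 0,"az": 0},
  {"fingers": 1,"tx": 0,"ty": -0.0258,"tz": 0.213,"ax": 0,"ay": 0,"az": 0},
])

```text
time_s: 25.15
tcp_pos: [0.5675, 0.2314, 0.2675]
ee_rot: [[-0.003, -0.991, 0.135], [-0.0, 0.135, 0.991], [-1.0, 0.002, -0.001]]
wrist_force: [0.0, -0.2, -1.4]
gripper_width: 0.682
```

Call:
play_rows([
  {"fingers": 1,"tx": 0.03,"ty": 0,"tz": 0,"ax": 0,"ay": 0,"az": 0},
  {"fingers": 1,"tx": 0.06,"ty": 0,"tz": 0,"ax": 0,"ay": 0,"az": 0},
  {"fingers": 1,"tx": 0.09,"ty": 0,"tz": 0,"ax": 0,"ay": 0,"az": 0},
  {"fingers": 1,"tx": 0.107,"ty": 0,"tz": 0,"ax": 0,"ay": 0,"az": 0},
  {"fingers": 1,"tx": 0.107,"ty": 0,"tz": 0,"ax": 0,"ay": 0,"az": 0},
])

```text
time_s: 25.57
tcp_pos: [0.5652, 0.2269, 0.184]
ee_rot: [[-0.009, -0.99, 0.138], [-0.005, 0.138, 0.99], [-1.0, 0.009, -0.006]]
wrist_force: [-0.7, -0.5, -2.1]
gripper_width: 0.678
```

Call:
play_rows([
  {"fingers": 1,"tx": 0,"ty": 0,"tz": 0,"ax": 0,"ay": 0,"az": 0},
  {"fingers": 1,"tx": 0,"ty": 0,"tz": 0,"ax": 0,"ay": 0,"az": 0},
  {"fingers": 1,"tx": 0,"ty": 0,"tz": 0,"ax": 0,"ay": 0,"az": 0},
  {"fingers": 1,"tx": 0,"ty": 0,"tz": 0,"ax": 0,"ay": 0,"az": 0},
  {"fingers": 1,"tx": 0,"ty": 0,"tz": 0,"ax": 0,"ay": 0,"az": 0},
])

```text
time_s: 25.98
tcp_pos: [0.5684, 0.2285, 0.1901]
ee_rot: [[0.001, -0.99, 0.138], [0.001, 0.138, 0.99], [-1.0, -0.001, 0.001]]
wrist_force: [-0.0, -0.0, -1.8]
gripper_width: 0.682
```

Call:
play_rows([
  {"fingers": 1,"tx": 0.009,"ty": 0,"tz": 0.0004,"ax": 0,"ay": 0,"az": 0},
  {"fingers": 1,"tx": 0.018,"ty": 0,"tz": 0.0004,"ax": 0,"ay": 0,"az": 0},
  {"fingers": 1,"tx": 0.027,"ty": 0,"tz": 0.0004,"ax": 0,"ay": 0,"az": 0},
  {"fingers": 1,"tx": 0.033,"ty": 0,"tz": 0.0004,"ax": 0,"ay": 0,"az": 0},
  {"fingers": 1,"tx": 0.037,"ty": 0,"tz": 0.0004,"ax": 0,"ay": 0,"az": 0},
])

```text
time_s: 26.4
tcp_pos: [0.5677, 0.2283, 0.16]
ee_rot: [[-0.002, -0.99, 0.138], [-0.001, 0.138, 0.99], [-1.0, 0.001, -0.001]]
wrist_force: [-1.0, -0.5, -1.6]
gripper_width: 0.684
```

Call:
play_rows([
  {"fingers": 1,"tx": 0.004,"ty": 0,"tz": 0,"ax": 0,"ay": 0,"az": 0},
  {"fingers": 1,"tx": 0.008,"ty": 0,"tz": 0,"ax": 0,"ay": 0,"az": 0},
  {"fingers": 1,"tx": 0.012,"ty": 0,"tz": 0,"ax": 0,"ay": 0,"az": 0},
  {"fingers": 1,"tx": 0.016,"ty": 0,"tz": 0,"ax": 0,"ay": 0,"az": 0},
  {"fingers": 1,"tx": 0.02,"ty": 0,"tz": 0,"ax": 0,"ay": 0,"az": 0},
])

```text
time_s: 26.82
tcp_pos: [0.5682, 0.2286, 0.1463]
ee_rot: [[0.0, -0.991, 0.137], [0.0, 0.137, 0.991], [-1.0, -0.0, 0.0]]
wrist_force: [-0.9, -0.9, -0.1]
gripper_width: 0.681
```

Call:
play_rows([
  {"fingers": 1,"tx": 0.004,"ty": 0,"tz": 0,"ax": 0,"ay": 0,"az": 0},
  {"fingers": 1,"tx": 0.008,"ty": 0,"tz": 0,"ax": 0,"ay": 0,"az": 0},
  {"fingers": 1,"tx": 0.012,"ty": 0,"tz": 0,"ax": 0,"ay": 0,"az": 0},
  {"fingers": 1,"tx": 0.013,"ty": 0,"tz": 0,"ax": 0,"ay": 0,"az": 0},
  {"fingers": 1,"tx": 0.013,"ty": 0,"tz": 0,"ax": 0,"ay": 0,"az": 0},
])

```text
time_s: 27.23
tcp_pos: [0.5682, 0.2286, 0.1364]
ee_rot: [[0.0, -0.991, 0.137], [-0.0, 0.137, 0.991], [-1.0, -0.0, -0.0]]
wrist_force: [-0.6, -0.3, 1.0]
gripper_width: 0.682
```

Call:
play_rows([
  {"fingers": 0.3,"tx": 0,"ty": 0,"tz": 0,"ax": 0,"ay": 0,"az": 0},
  {"fingers": -0.6,"tx": 0,"ty": 0,"tz": 0,"ax": 0,"ay": 0,"az": 0},
  {"fingers": -0.8,"tx": 0,"ty": 0,"tz": 0,"ax": 0,"ay": 0,"az": 0},
  {"fingers": -0.8,"tx": 0,"ty": 0,"tz": 0,"ax": 0,"ay": 0,"az": 0},
  {"fingers": -0.8,"tx": 0,"ty": 0,"tz": 0,"ax": 0,"ay": 0,"az": 0},
])

```text
time_s: 27.65
tcp_pos: [0.5683, 0.2288, 0.1367]
ee_rot: [[0.001, -0.991, 0.137], [0.0, 0.137, 0.991], [-1.0, -0.001, 0.0]]
wrist_force: [0.1, 0.1, -0.1]
gripper_width: 0.866
```

Call:
play_rows([
  {"fingers": -0.8,"tx": -0.02,"ty": 0,"tz": 0,"ax": 0,"ay": 0,"az": 0},
  {"fingers": -0.8,"tx": -0.06,"ty": 0,"tz": 0,"ax": 0,"ay": 0,"az": 0},
  {"fingers": -0.8,"tx": -0.11,"ty": 0,"tz": 0,"ax": 0,"ay": 0,"az": 0},
  {"fingers": -0.8,"tx": -0.16,"ty": 0,"tz": 0,"ax": 0,"ay": 0,"az": 0},
  {"fingers": -0.8,"tx": -0.19,"ty": 0,"tz": 0,"ax": 0,"ay": 0,"az": 0},
])

```text
time_s: 28.07
tcp_pos: [0.5694, 0.229, 0.284]
ee_rot: [[0.006, -0.991, 0.137], [0.003, 0.137, 0.991], [-1.0, -0.006, 0.003]]
wrist_force: [1.3, -0.3, 0.3]
gripper_width: 0.902
```

```bash
python3 chk.py; python3 -c "
from h import *
s=r.sense();p=viewer.capture('wrist')
for d in spots(p,s,.135,box=(140,0,460,300)): print(*d)"
```

```text
[0.5694 0.229  0.284 ] [ 0.0062  0.0027 -1.    ] 28.0667 [ 1.337  -0.2523  0.2911] 0.9020153550968892
[250.7765 156.2941] 85 [0.5955 0.1923] tool y,z [-0.0294 -0.0337]
[300.4524 156.631 ] 84 [0.5325 0.2014] tool y,z [ 0.0343 -0.0333]
[277.1875 202.3428] 528 [0.5702 0.2571] tool y,z [0.0046 0.027 ]
scene [array([ 0.6943, -0.3667]), array([ 0.5501, -0.2567]), array([ 0.5592, -0.3935])]
side [array([ 0.557 , -0.3921]), array([ 0.6665, -0.3172]), array([ 0.5481, -0.2534])]
[249.75581395 156.39534884] 86 [0.58468679 0.18240437 0.135     ]
[299.79120879 156.54945055] 91 [0.53932595 0.18881972 0.135     ]
[276.44506518 202.62942272] 537 [0.56641883 0.22898314 0.135     ]
```

Call:
play_rows([
  {"fingers": -0.8,"tx": 0,"ty": -0.0065,"tz": -0.0544,"ax": 0,"ay": 0,"az": 0},
  {"fingers": -0.8,"tx": 0,"ty": -0.013,"tz": -0.1088,"ax": 0,"ay": 0,"az": 0},
  {"fingers": -0.8,"tx": 0,"ty": -0.0195,"tz": -0.1632,"ax": 0,"ay": 0,"az": 0},
  {"fingers": -0.8,"tx": 0,"ty": -0.026,"tz": -0.2176,"ax": 0,"ay": 0,"az": 0},
  {"fingers": -0.8,"tx": 0,"ty": -0.0325,"tz": -0.272,"ax": 0,"ay": 0,"az": 0},
])

```text
time_s: 28.68
tcp_pos: [0.563, 0.0215, 0.2771]
ee_rot: [[-0.004, -0.991, 0.137], [-0.001, 0.137, 0.991], [-1.0, 0.003, -0.001]]
wrist_force: [1.3, 0.1, -1.2]
gripper_width: 0.897
```

Call:
play_rows([
  {"fingers": -0.8,"tx": 0,"ty": -0.0065,"tz": -0.0544,"ax": 0,"ay": 0,"az": 0},
  {"fingers": -0.8,"tx": 0,"ty": -0.013,"tz": -0.1088,"ax": 0,"ay": 0,"az": 0},
  {"fingers": -0.8,"tx": 0,"ty": -0.0195,"tz": -0.1632,"ax": 0,"ay": 0,"az": 0},
  {"fingers": -0.8,"tx": 0,"ty": -0.026,"tz": -0.2176,"ax": 0,"ay": 0,"az": 0},
  {"fingers": -0.8,"tx": 0,"ty": -0.0325,"tz": -0.272,"ax": 0,"ay": 0,"az": 0},
])

```text
time_s: 29.1
tcp_pos: [0.5591, -0.184, 0.2771]
ee_rot: [[-0.003, -0.99, 0.137], [0.001, 0.137, 0.991], [-1.0, 0.004, 0.0]]
wrist_force: [0.8, -0.7, -1.0]
gripper_width: 0.898
```

Call:
play_rows([
  {"fingers": -0.8,"tx": 0,"ty": -0.0065,"tz": -0.0544,"ax": 0,"ay": 0,"az": 0},
  {"fingers": -0.8,"tx": 0,"ty": -0.013,"tz": -0.1088,"ax": 0,"ay": 0,"az": 0},
  {"fingers": -0.8,"tx": 0,"ty": -0.0195,"tz": -0.1632,"ax": 0,"ay": 0,"az": 0},
  {"fingers": -0.8,"tx": 0,"ty": -0.026,"tz": -0.2176,"ax": 0,"ay": 0,"az": 0},
  {"fingers": -0.8,"tx": 0,"ty": -0.0325,"tz": -0.272,"ax": 0,"ay": 0,"az": 0},
])

```text
time_s: 29.52
tcp_pos: [0.5554, -0.3892, 0.2767]
ee_rot: [[-0.003, -0.99, 0.138], [0.002, 0.138, 0.99], [-1.0, 0.004, 0.001]]
wrist_force: [0.9, 0.2, 0.1]
gripper_width: 0.899
```

Call:
play_rows([
  {"fingers": -0.8,"tx": 0.04,"ty": -0.0019,"tz": -0.0075,"ax": 0,"ay": 0,"az": 0},
  {"fingers": -0.8,"tx": 0.09,"ty": -0.0019,"tz": -0.0075,"ax": 0,"ay": 0,"az": 0},
  {"fingers": -0.8,"tx": 0.14,"ty": -0.0019,"tz": -0.0075,"ax": 0,"ay": 0,"az": 0},
  {"fingers": -0.8,"tx": 0.16,"ty": -0.0019,"tz": -0.0075,"ax": 0,"ay": 0,"az": 0},
  {"fingers": -0.8,"tx": 0.16,"ty": -0.0019,"tz": -0.0075,"ax": 0,"ay": 0,"az": 0},
])

```text
time_s: 29.93
tcp_pos: [0.5532, -0.3916, 0.1509]
ee_rot: [[-0.013, -0.99, 0.139], [0.007, 0.139, 0.99], [-1.0, 0.014, 0.005]]
wrist_force: [-0.4, 0.3, -1.2]
gripper_width: 0.903
```

Call:
play_rows([
  {"fingers": -0.8,"tx": 0,"ty": 0,"tz": 0,"ax": 0,"ay": 0,"az": 0},
  {"fingers": -0.8,"tx": 0,"ty": 0,"tz": 0,"ax": 0,"ay": 0,"az": 0},
  {"fingers": -0.8,"tx": 0,"ty": 0,"tz": 0,"ax": 0,"ay": 0,"az": 0},
  {"fingers": -0.8,"tx": 0,"ty": 0,"tz": 0,"ax": 0,"ay": 0,"az": 0},
  {"fingers": -0.8,"tx": 0,"ty": 0,"tz": 0,"ax": 0,"ay": 0,"az": 0},
])

```text
time_s: 30.35
tcp_pos: [0.5576, -0.3935, 0.1607]
ee_rot: [[0.003, -0.991, 0.137], [-0.001, 0.137, 0.991], [-1.0, -0.003, -0.001]]
wrist_force: [1.0, -0.3, 0.3]
gripper_width: 0.902
```

```bash
python3 chk.py
```

```text
[ 0.5576 -0.3935  0.1607] [ 0.0025 -0.0011 -1.    ] 30.35 [ 1.0494 -0.2702  0.2603] 0.9015407836524075
[273.7054 206.0853] 516 [ 0.5575 -0.3935] tool y,z [0.0004 0.0001]
scene [array([ 0.6943, -0.3665]), array([ 0.5433, -0.2829]), array([ 0.5591, -0.3935])]
side [array([ 0.557 , -0.3921]), array([ 0.5386, -0.2954]), array([ 0.6662, -0.3184]), array([ 0.7051, -0.0922])]
```

Base B was just knocked to about (0.54,-0.29); I'll remeasure it later. Taking D now.

Call:
play_rows([
  {"fingers": -0.8,"tx": 0.05,"ty": 0,"tz": 0,"ax": 0,"ay": 0,"az": 0},
  {"fingers": -0.8,"tx": 0.1,"ty": 0,"tz": 0,"ax": 0,"ay": 0,"az": 0},
  {"fingers": -0.8,"tx": 0.14,"ty": 0,"tz": 0,"ax": 0,"ay": 0,"az": 0},
  {"fingers": -0.8,"tx": 0.165,"ty": 0,"tz": 0,"ax": 0,"ay": 0,"az": 0},
  {"fingers": -0.8,"tx": 0.18,"ty": 0,"tz": 0,"ax": 0,"ay": 0,"az": 0},
])

```text
time_s: 30.92
tcp_pos: [0.5554, -0.3926, 0.0209]
ee_rot: [[-0.004, -0.99, 0.138], [0.002, 0.138, 0.99], [-1.0, 0.005, 0.002]]
wrist_force: [0.1, -0.6, -0.3]
gripper_width: 0.897
```

Call:
play_rows([
  {"fingers": -0.8,"tx": 0,"ty": 0,"tz": 0,"ax": 0,"ay": 0,"az": 0},
  {"fingers": -0.8,"tx": 0,"ty": 0,"tz": 0,"ax": 0,"ay": 0,"az": 0},
  {"fingers": 1,"tx": 0,"ty": 0,"tz": 0,"ax": 0,"ay": 0,"az": 0},
  {"fingers": 1,"tx": 0,"ty": 0,"tz": 0,"ax": 0,"ay": 0,"az": 0},
  {"fingers": 1,"tx": 0,"ty": 0,"tz": 0,"ax": 0,"ay": 0,"az": 0},
])

```text
time_s: 31.33
tcp_pos: [0.5578, -0.3937, 0.0257]
ee_rot: [[0.003, -0.991, 0.137], [-0.001, 0.137, 0.991], [-1.0, -0.003, -0.001]]
wrist_force: [-0.3, -0.7, 0.3]
gripper_width: 0.753
```

Call:
play_rows([
  {"fingers": 1,"tx": 0,"ty": 0,"tz": 0,"ax": 0,"ay": 0,"az": 0},
  {"fingers": 1,"tx": 0,"ty": 0,"tz": 0,"ax": 0,"ay": 0,"az": 0},
  {"fingers": 1,"tx": 0,"ty": 0,"tz": 0,"ax": 0,"ay": 0,"az": 0},
  {"fingers": 1,"tx": 0,"ty": 0,"tz": 0,"ax": 0,"ay": 0,"az": 0},
])

```text
time_s: 31.67
tcp_pos: [0.558, -0.3937, 0.0254]
ee_rot: [[0.002, -0.991, 0.137], [-0.001, 0.137, 0.991], [-1.0, -0.002, -0.001]]
wrist_force: [0.0, 1.7, 5.4]
gripper_width: 0.681
```

Call:
play_rows([
  {"fingers": 1,"tx": -0.03,"ty": 0,"tz": 0,"ax": 0,"ay": 0,"az": 0},
  {"fingers": 1,"tx": -0.08,"ty": 0,"tz": 0,"ax": 0,"ay": 0,"az": 0},
  {"fingers": 1,"tx": -0.134,"ty": 0,"tz": 0,"ax": 0,"ay": 0,"az": 0},
  {"fingers": 1,"tx": -0.188,"ty": 0,"tz": 0,"ax": 0,"ay": 0,"az": 0},
  {"fingers": 1,"tx": -0.242,"ty": 0,"tz": 0,"ax": 0,"ay": 0,"az": 0},
])

```text
time_s: 32.08
tcp_pos: [0.5558, -0.3927, 0.2058]
ee_rot: [[-0.003, -0.99, 0.138], [0.002, 0.138, 0.99], [-1.0, 0.004, 0.002]]
wrist_force: [1.3, -0.5, -1.2]
gripper_width: 0.684
```

Call:
play_rows([
  {"fingers": 1,"tx": -0.03,"ty": 0.005,"tz": 0.04,"ax": 0,"ay": 0,"az": 0},
  {"fingers": 1,"tx": -0.06,"ty": 0.01,"tz": 0.08,"ax": 0,"ay": 0,"az": 0},
  {"fingers": 1,"tx": -0.085,"ty": 0.015,"tz": 0.125,"ax": 0,"ay": 0,"az": 0},
  {"fingers": 1,"tx": -0.085,"ty": 0.02,"tz": 0.175,"ax": 0,"ay": 0,"az": 0},
  {"fingers": 1,"tx": -0.085,"ty": 0.026,"tz": 0.225,"ax": 0,"ay": 0,"az": 0},
])

```text
time_s: 32.5
tcp_pos: [0.5604, -0.2221, 0.2696]
ee_rot: [[0.001, -0.99, 0.139], [0.001, 0.139, 0.99], [-1.0, -0.0, 0.001]]
wrist_force: [1.3, 0.1, -2.1]
gripper_width: 0.681
```

Call:
play_rows([
  {"fingers": 1,"tx": 0,"ty": 0.006,"tz": 0.053,"ax": 0,"ay": 0,"az": 0},
  {"fingers": 1,"tx": 0,"ty": 0.012,"tz": 0.106,"ax": 0,"ay": 0,"az": 0},
  {"fingers": 1,"tx": 0,"ty": 0.018,"tz": 0.159,"ax": 0,"ay": 0,"az": 0},
  {"fingers": 1,"tx": 0,"ty": 0.024,"tz": 0.212,"ax": 0,"ay": 0,"az": 0},
  {"fingers": 1,"tx": 0,"ty": 0.031,"tz": 0.265,"ax": 0,"ay": 0,"az": 0},
])

```text
time_s: 32.92
tcp_pos: [0.5639, -0.0217, 0.268]
ee_rot: [[-0.003, -0.99, 0.138], [0.0, 0.138, 0.99], [-1.0, 0.003, -0.0]]
wrist_force: [1.1, -0.3, -1.9]
gripper_width: 0.681
```

Call:
play_rows([
  {"fingers": 1,"tx": 0,"ty": 0.006,"tz": 0.053,"ax": 0,"ay": 0,"az": 0},
  {"fingers": 1,"tx": 0,"ty": 0.012,"tz": 0.106,"ax": 0,"ay": 0,"az": 0},
  {"fingers": 1,"tx": 0,"ty": 0.018,"tz": 0.159,"ax": 0,"ay": 0,"az": 0},
  {"fingers": 1,"tx": 0,"ty": 0.024,"tz": 0.212,"ax": 0,"ay": 0,"az": 0},
  {"fingers": 1,"tx": 0,"ty": 0.031,"tz": 0.265,"ax": 0,"ay": 0,"az": 0},
])

```text
time_s: 33.33
tcp_pos: [0.5682, 0.1782, 0.268]
ee_rot: [[-0.003, -0.99, 0.138], [-0.001, 0.138, 0.99], [-1.0, 0.003, -0.001]]
wrist_force: [0.4, 0.2, -2.6]
gripper_width: 0.683
```

Call:
play_rows([
  {"fingers": 1,"tx": 0,"ty": 0.0114,"tz": 0.04,"ax": 0,"ay": 0,"az": 0},
  {"fingers": 1,"tx": 0,"ty": 0.0114,"tz": 0.0685,"ax": 0,"ay": 0,"az": 0},
  {"fingers": 1,"tx": 0.04,"ty": 0.0114,"tz": 0.0685,"ax": 0,"ay": 0,"az": 0},
  {"fingers": 1,"tx": 0.08,"ty": 0.0114,"tz": 0.0685,"ax": 0,"ay": 0,"az": 0},
  {"fingers": 1,"tx": 0.107,"ty": 0.0114,"tz": 0.0685,"ax": 0,"ay": 0,"az": 0},
])

```text
time_s: 33.75
tcp_pos: [0.5657, 0.2284, 0.1848]
ee_rot: [[-0.006, -0.99, 0.137], [-0.002, 0.137, 0.991], [-1.0, 0.006, -0.003]]
wrist_force: [-1.1, 1.2, -2.2]
gripper_width: 0.679
```

Call:
play_rows([
  {"fingers": 1,"tx": 0,"ty": 0,"tz": 0,"ax": 0,"ay": 0,"az": 0},
  {"fingers": 1,"tx": 0,"ty": 0,"tz": 0,"ax": 0,"ay": 0,"az": 0},
  {"fingers": 1,"tx": 0,"ty": 0,"tz": 0,"ax": 0,"ay": 0,"az": 0},
  {"fingers": 1,"tx": 0,"ty": 0,"tz": 0,"ax": 0,"ay": 0,"az": 0},
  {"fingers": 1,"tx": 0,"ty": 0,"tz": 0,"ax": 0,"ay": 0,"az": 0},
])

```text
time_s: 34.17
tcp_pos: [0.5689, 0.2289, 0.1909]
ee_rot: [[0.003, -0.99, 0.138], [0.002, 0.138, 0.99], [-1.0, -0.003, 0.002]]
wrist_force: [-0.1, -0.2, -0.7]
gripper_width: 0.679
```

```bash
python3 chk.py
```

```text
[0.5689 0.2289 0.1909] [ 0.0028  0.0018 -1.    ] 34.1667 [-0.1483 -0.1565 -0.7283] 0.6793145397630038
[237.0678 172.572 ] 236 [0.6016 0.1978] tool y,z [-0.0363 -0.0266]
[310.6426 172.8851] 235 [0.5288 0.2083] tool y,z [ 0.0373 -0.0264]
scene [array([ 0.6943, -0.3665]), array([ 0.5409, -0.2976])]
side [array([ 0.5385, -0.2969]), array([ 0.6662, -0.3174])]
```

Call:
play_rows([
  {"fingers": 1,"tx": 0.009,"ty": 0.0005,"tz": 0,"ax": 0,"ay": 0,"az": 0},
  {"fingers": 1,"tx": 0.018,"ty": 0.0005,"tz": 0,"ax": 0,"ay": 0,"az": 0},
  {"fingers": 1,"tx": 0.027,"ty": 0.0005,"tz": 0,"ax": 0,"ay": 0,"az": 0},
  {"fingers": 1,"tx": 0.033,"ty": 0.0005,"tz": 0,"ax": 0,"ay": 0,"az": 0},
  {"fingers": 1,"tx": 0.037,"ty": 0.0005,"tz": 0,"ax": 0,"ay": 0,"az": 0},
])

```text
time_s: 34.73
tcp_pos: [0.5673, 0.2284, 0.1599]
ee_rot: [[-0.002, -0.99, 0.138], [-0.001, 0.138, 0.99], [-1.0, 0.001, -0.001]]
wrist_force: [0.0, -0.6, -2.2]
gripper_width: 0.682
```

Call:
play_rows([
  {"fingers": 1,"tx": 0.004,"ty": 0,"tz": 0,"ax": 0,"ay": 0,"az": 0},
  {"fingers": 1,"tx": 0.008,"ty": 0,"tz": 0,"ax": 0,"ay": 0,"az": 0},
  {"fingers": 1,"tx": 0.012,"ty": 0,"tz": 0,"ax": 0,"ay": 0,"az": 0},
  {"fingers": 1,"tx": 0.016,"ty": 0,"tz": 0,"ax": 0,"ay": 0,"az": 0},
  {"fingers": 1,"tx": 0.02,"ty": 0,"tz": 0,"ax": 0,"ay": 0,"az": 0},
])

```text
time_s: 35.15
tcp_pos: [0.5678, 0.2287, 0.1463]
ee_rot: [[0.0, -0.991, 0.137], [0.0, 0.137, 0.991], [-1.0, -0.0, 0.0]]
wrist_force: [-1.3, -0.7, -0.6]
gripper_width: 0.682
```

Call:
play_rows([
  {"fingers": 1,"tx": 0.004,"ty": 0,"tz": 0,"ax": 0,"ay": 0,"az": 0},
  {"fingers": 1,"tx": 0.008,"ty": 0,"tz": 0,"ax": 0,"ay": 0,"az": 0},
  {"fingers": 1,"tx": 0.012,"ty": 0,"tz": 0,"ax": 0,"ay": 0,"az": 0},
  {"fingers": 1,"tx": 0.013,"ty": 0,"tz": 0,"ax": 0,"ay": 0,"az": 0},
  {"fingers": 1,"tx": 0.013,"ty": 0,"tz": 0,"ax": 0,"ay": 0,"az": 0},
])

```text
time_s: 35.57
tcp_pos: [0.5679, 0.2287, 0.1364]
ee_rot: [[0.0, -0.991, 0.137], [-0.0, 0.137, 0.991], [-1.0, -0.0, -0.0]]
wrist_force: [-0.6, -0.4, -0.1]
gripper_width: 0.677
```

Call:
play_rows([
  {"fingers": 0.3,"tx": 0,"ty": 0,"tz": 0,"ax": 0,"ay": 0,"az": 0},
  {"fingers": -0.6,"tx": 0,"ty": 0,"tz": 0,"ax": 0,"ay": 0,"az": 0},
  {"fingers": -0.8,"tx": 0,"ty": 0,"tz": 0,"ax": 0,"ay": 0,"az": 0},
  {"fingers": -0.8,"tx": 0,"ty": 0,"tz": 0,"ax": 0,"ay": 0,"az": 0},
  {"fingers": -0.8,"tx": 0,"ty": 0,"tz": 0,"ax": 0,"ay": 0,"az": 0},
])

```text
time_s: 35.98
tcp_pos: [0.5679, 0.2288, 0.1367]
ee_rot: [[0.0, -0.991, 0.137], [0.0, 0.137, 0.991], [-1.0, -0.0, 0.0]]
wrist_force: [-0.0, -0.1, -0.0]
gripper_width: 0.866
```

Call:
play_rows([
  {"fingers": -0.8,"tx": -0.02,"ty": 0,"tz": 0,"ax": 0,"ay": 0,"az": 0},
  {"fingers": -0.8,"tx": -0.06,"ty": 0,"tz": 0,"ax": 0,"ay": 0,"az": 0},
  {"fingers": -0.8,"tx": -0.11,"ty": 0,"tz": 0,"ax": 0,"ay": 0,"az": 0},
  {"fingers": -0.8,"tx": -0.16,"ty": 0,"tz": 0,"ax": 0,"ay": 0,"az": 0},
  {"fingers": -0.8,"tx": -0.19,"ty": 0,"tz": 0,"ax": 0,"ay": 0,"az": 0},
])

```text
time_s: 36.4
tcp_pos: [0.569, 0.2291, 0.284]
ee_rot: [[0.006, -0.991, 0.137], [0.003, 0.137, 0.991], [-1.0, -0.006, 0.003]]
wrist_force: [0.1, 0.7, 0.7]
gripper_width: 0.9
```

```bash
python3 chk.py; python3 -c "
from h import *
s=r.sense();p=viewer.capture('wrist')
for d in spots(p,s,.135,box=(140,0,460,300)): print(*d)"
```

```text
[0.569  0.2291 0.284 ] [ 0.0062  0.0026 -1.    ] 36.4 [0.1432 0.6822 0.6624] 0.9000901860689247
[250.2556 156.5556] 90 [0.5958 0.1926] tool y,z [-0.03   -0.0334]
[300.     156.5682] 88 [0.5327 0.2013] tool y,z [ 0.0337 -0.0334]
[277.2027 202.9129] 528 [0.5699 0.2579] tool y,z [0.0046 0.0278]
scene [array([ 0.6943, -0.3667]), array([ 0.5405, -0.298 ])]
side [array([ 0.5386, -0.297 ]), array([ 0.6662, -0.3175])]
[249.23076923 156.50549451] 91 [0.58480513 0.18249058 0.135     ]
[299.37209302 156.74418605] 86 [0.53935217 0.18899707 0.135     ]
[276.41977612 203.35447761] 536 [0.56616672 0.22974071 0.135     ]
```

Call:
play_rows([
  {"fingers": -0.8,"tx": 0,"ty": -0.004,"tz": -0.047,"ax": 0,"ay": 0,"az": 0},
  {"fingers": -0.8,"tx": 0,"ty": -0.008,"tz": -0.094,"ax": 0,"ay": 0,"az": 0},
  {"fingers": -0.8,"tx": 0,"ty": -0.012,"tz": -0.141,"ax": 0,"ay": 0,"az": 0},
  {"fingers": -0.8,"tx": 0,"ty": -0.016,"tz": -0.188,"ax": 0,"ay": 0,"az": 0},
  {"fingers": -0.8,"tx": 0,"ty": -0.0197,"tz": -0.2337,"ax": 0,"ay": 0,"az": 0},
])

```text
time_s: 37.02
tcp_pos: [0.5571, 0.0514, 0.2771]
ee_rot: [[-0.004, -0.991, 0.137], [-0.001, 0.137, 0.991], [-1.0, 0.003, -0.001]]
wrist_force: [0.4, 0.6, 0.6]
gripper_width: 0.904
```

Call:
play_rows([
  {"fingers": -0.8,"tx": 0,"ty": -0.004,"tz": -0.047,"ax": 0,"ay": 0,"az": 0},
  {"fingers": -0.8,"tx": 0,"ty": -0.008,"tz": -0.094,"ax": 0,"ay": 0,"az": 0},
  {"fingers": -0.8,"tx": 0,"ty": -0.012,"tz": -0.141,"ax": 0,"ay": 0,"az": 0},
  {"fingers": -0.8,"tx": 0,"ty": -0.016,"tz": -0.188,"ax": 0,"ay": 0,"az": 0},
  {"fingers": -0.8,"tx": 0,"ty": -0.0197,"tz": -0.2337,"ax": 0,"ay": 0,"az": 0},
])

```text
time_s: 37.43
tcp_pos: [0.5476, -0.1242, 0.2771]
ee_rot: [[-0.004, -0.99, 0.138], [0.0, 0.138, 0.99], [-1.0, 0.004, -0.0]]
wrist_force: [0.9, -0.0, 0.7]
gripper_width: 0.9
```

Call:
play_rows([
  {"fingers": -0.8,"tx": 0,"ty": -0.004,"tz": -0.047,"ax": 0,"ay": 0,"az": 0},
  {"fingers": -0.8,"tx": 0,"ty": -0.008,"tz": -0.094,"ax": 0,"ay": 0,"az": 0},
  {"fingers": -0.8,"tx": 0,"ty": -0.012,"tz": -0.141,"ax": 0,"ay": 0,"az": 0},
  {"fingers": -0.8,"tx": 0,"ty": -0.016,"tz": -0.188,"ax": 0,"ay": 0,"az": 0},
  {"fingers": -0.8,"tx": 0,"ty": -0.0197,"tz": -0.2337,"ax": 0,"ay": 0,"az": 0},
])

```text
time_s: 37.85
tcp_pos: [0.5383, -0.2997, 0.2768]
ee_rot: [[-0.004, -0.99, 0.138], [0.001, 0.138, 0.99], [-1.0, 0.004, 0.001]]
wrist_force: [1.1, 0.4, 0.5]
gripper_width: 0.904
```

Call:
play_rows([
  {"fingers": -0.8,"tx": 0.04,"ty": 0,"tz": 0,"ax": 0,"ay": 0,"az": 0},
  {"fingers": -0.8,"tx": 0.09,"ty": 0,"tz": 0,"ax": 0,"ay": 0,"az": 0},
  {"fingers": -0.8,"tx": 0.14,"ty": 0,"tz": 0,"ax": 0,"ay": 0,"az": 0},
  {"fingers": -0.8,"tx": 0.16,"ty": 0,"tz": 0,"ax": 0,"ay": 0,"az": 0},
  {"fingers": -0.8,"tx": 0.16,"ty": 0,"tz": 0,"ax": 0,"ay": 0,"az": 0},
])

```text
time_s: 38.27
tcp_pos: [0.5352, -0.297, 0.1519]
ee_rot: [[-0.013, -0.99, 0.139], [0.005, 0.139, 0.99], [-1.0, 0.014, 0.003]]
wrist_force: [-0.4, 0.8, 0.1]
gripper_width: 0.9
```

Call:
play_rows([
  {"fingers": -0.8,"tx": 0,"ty": 0,"tz": 0,"ax": 0,"ay": 0,"az": 0},
  {"fingers": -0.8,"tx": 0,"ty": 0,"tz": 0,"ax": 0,"ay": 0,"az": 0},
  {"fingers": -0.8,"tx": 0,"ty": 0,"tz": 0,"ax": 0,"ay": 0,"az": 0},
  {"fingers": -0.8,"tx": 0,"ty": 0,"tz": 0,"ax": 0,"ay": 0,"az": 0},
  {"fingers": -0.8,"tx": 0,"ty": 0,"tz": 0,"ax": 0,"ay": 0,"az": 0},
])

```text
time_s: 38.68
tcp_pos: [0.5399, -0.2983, 0.1605]
ee_rot: [[0.003, -0.991, 0.137], [-0.001, 0.137, 0.991], [-1.0, -0.003, -0.0]]
wrist_force: [-0.2, -0.4, -0.8]
gripper_width: 0.9
```

```bash
python3 chk.py
```

```text
[ 0.5399 -0.2983  0.1605] [ 0.0025 -0.0007 -1.    ] 38.6833 [-0.1729 -0.4334 -0.7685] 0.8996112023721042
[275.0352 206.2891] 512 [ 0.5387 -0.2979] tool y,z [0.0017 0.0003]
scene [array([ 0.6944, -0.3662]), array([ 0.5403, -0.2979])]
side [array([ 0.5385, -0.2971]), array([ 0.6662, -0.3174])]
```

Call:
play_rows([
  {"fingers": -0.8,"tx": 0.05,"ty": 0.0012,"tz": 0,"ax": 0,"ay": 0,"az": 0},
  {"fingers": -0.8,"tx": 0.1,"ty": 0.0012,"tz": 0,"ax": 0,"ay": 0,"az": 0},
  {"fingers": -0.8,"tx": 0.14,"ty": 0.0012,"tz": 0,"ax": 0,"ay": 0,"az": 0},
  {"fingers": -0.8,"tx": 0.165,"ty": 0.0012,"tz": 0,"ax": 0,"ay": 0,"az": 0},
  {"fingers": -0.8,"tx": 0.18,"ty": 0.0012,"tz": 0,"ax": 0,"ay": 0,"az": 0},
])

```text
time_s: 39.25
tcp_pos: [0.5369, -0.2976, 0.0212]
ee_rot: [[-0.004, -0.99, 0.138], [0.001, 0.138, 0.99], [-1.0, 0.004, 0.001]]
wrist_force: [0.4, -0.1, -0.7]
gripper_width: 0.904
```

Call:
play_rows([
  {"fingers": -0.8,"tx": 0,"ty": 0,"tz": 0,"ax": 0,"ay": 0,"az": 0},
  {"fingers": -0.8,"tx": 0,"ty": 0,"tz": 0,"ax": 0,"ay": 0,"az": 0},
  {"fingers": 1,"tx": 0,"ty": 0,"tz": 0,"ax": 0,"ay": 0,"az": 0},
  {"fingers": 1,"tx": 0,"ty": 0,"tz": 0,"ax": 0,"ay": 0,"az": 0},
  {"fingers": 1,"tx": 0,"ty": 0,"tz": 0,"ax": 0,"ay": 0,"az": 0},
])

```text
time_s: 39.67
tcp_pos: [0.5394, -0.2984, 0.0257]
ee_rot: [[0.003, -0.991, 0.137], [-0.001, 0.137, 0.991], [-1.0, -0.003, -0.0]]
wrist_force: [0.2, -0.2, -0.5]
gripper_width: 0.755
```

Call:
play_rows([
  {"fingers": 1,"tx": 0,"ty": 0,"tz": 0,"ax": 0,"ay": 0,"az": 0},
  {"fingers": 1,"tx": 0,"ty": 0,"tz": 0,"ax": 0,"ay": 0,"az": 0},
  {"fingers": 1,"tx": 0,"ty": 0,"tz": 0,"ax": 0,"ay": 0,"az": 0},
  {"fingers": 1,"tx": 0,"ty": 0,"tz": 0,"ax": 0,"ay": 0,"az": 0},
])

```text
time_s: 40.0
tcp_pos: [0.5395, -0.2984, 0.0254]
ee_rot: [[0.002, -0.991, 0.137], [-0.001, 0.137, 0.991], [-1.0, -0.003, -0.001]]
wrist_force: [0.4, 1.0, 6.0]
gripper_width: 0.68
```

Call:
play_rows([
  {"fingers": 1,"tx": -0.03,"ty": 0,"tz": 0,"ax": 0,"ay": 0,"az": 0},
  {"fingers": 1,"tx": -0.08,"ty": 0,"tz": 0,"ax": 0,"ay": 0,"az": 0},
  {"fingers": 1,"tx": -0.134,"ty": 0,"tz": 0,"ax": 0,"ay": 0,"az": 0},
  {"fingers": 1,"tx": -0.188,"ty": 0,"tz": 0,"ax": 0,"ay": 0,"az": 0},
  {"fingers": 1,"tx": -0.242,"ty": 0,"tz": 0,"ax": 0,"ay": 0,"az": 0},
])

```text
time_s: 40.42
tcp_pos: [0.5372, -0.2977, 0.2063]
ee_rot: [[-0.003, -0.99, 0.138], [0.001, 0.138, 0.99], [-1.0, 0.003, 0.001]]
wrist_force: [0.6, 0.9, -2.0]
gripper_width: 0.68
```

Call:
play_rows([
  {"fingers": 1,"tx": -0.03,"ty": 0.004,"tz": 0.04,"ax": 0,"ay": 0,"az": 0},
  {"fingers": 1,"tx": -0.06,"ty": 0.008,"tz": 0.08,"ax": 0,"ay": 0,"az": 0},
  {"fingers": 1,"tx": -0.085,"ty": 0.012,"tz": 0.125,"ax": 0,"ay": 0,"az": 0},
  {"fingers": 1,"tx": -0.085,"ty": 0.016,"tz": 0.175,"ax": 0,"ay": 0,"az": 0},
  {"fingers": 1,"tx": -0.085,"ty": 0.019,"tz": 0.225,"ax": 0,"ay": 0,"az": 0},
])

```text
time_s: 40.83
tcp_pos: [0.547, -0.1276, 0.2701]
ee_rot: [[0.001, -0.99, 0.139], [0.001, 0.139, 0.99], [-1.0, -0.001, 0.001]]
wrist_force: [-0.0, 0.2, -2.4]
gripper_width: 0.685
```

Call:
play_rows([
  {"fingers": 1,"tx": 0,"ty": 0.004,"tz": 0.05,"ax": 0,"ay": 0,"az": 0},
  {"fingers": 1,"tx": 0,"ty": 0.008,"tz": 0.1,"ax": 0,"ay": 0,"az": 0},
  {"fingers": 1,"tx": 0,"ty": 0.012,"tz": 0.15,"ax": 0,"ay": 0,"az": 0},
  {"fingers": 1,"tx": 0,"ty": 0.016,"tz": 0.2,"ax": 0,"ay": 0,"az": 0},
  {"fingers": 1,"tx": 0,"ty": 0.0195,"tz": 0.25,"ax": 0,"ay": 0,"az": 0},
])

```text
time_s: 41.25
tcp_pos: [0.5576, 0.0604, 0.2683]
ee_rot: [[-0.003, -0.99, 0.138], [-0.0, 0.138, 0.99], [-1.0, 0.002, -0.0]]
wrist_force: [0.7, -0.1, -1.3]
gripper_width: 0.678
```

Call:
play_rows([
  {"fingers": 1,"tx": 0,"ty": 0.004,"tz": 0.05,"ax": 0,"ay": 0,"az": 0},
  {"fingers": 1,"tx": 0,"ty": 0.008,"tz": 0.1,"ax": 0,"ay": 0,"az": 0},
  {"fingers": 1,"tx": 0,"ty": 0.012,"tz": 0.15,"ax": 0,"ay": 0,"az": 0},
  {"fingers": 1,"tx": 0,"ty": 0.016,"tz": 0.2,"ax": 0,"ay": 0,"az": 0},
  {"fingers": 1,"tx": 0,"ty": 0.0195,"tz": 0.226,"ax": 0,"ay": 0,"az": 0},
])

```text
time_s: 41.67
tcp_pos: [0.5669, 0.2322, 0.2676]
ee_rot: [[-0.002, -0.991, 0.135], [-0.0, 0.135, 0.991], [-1.0, 0.002, -0.0]]
wrist_force: [0.3, -0.1, -1.2]
gripper_width: 0.68
```

Call:
play_rows([
  {"fingers": 1,"tx": 0.03,"ty": 0,"tz": 0,"ax": 0,"ay": 0,"az": 0},
  {"fingers": 1,"tx": 0.06,"ty": 0,"tz": 0,"ax": 0,"ay": 0,"az": 0},
  {"fingers": 1,"tx": 0.09,"ty": 0,"tz": 0,"ax": 0,"ay": 0,"az": 0},
  {"fingers": 1,"tx": 0.107,"ty": 0,"tz": 0,"ax": 0,"ay": 0,"az": 0},
  {"fingers": 1,"tx": 0.107,"ty": 0,"tz": 0,"ax": 0,"ay": 0,"az": 0},
])

```text
time_s: 42.08
tcp_pos: [0.5648, 0.2272, 0.184]
ee_rot: [[-0.009, -0.99, 0.138], [-0.005, 0.138, 0.99], [-1.0, 0.009, -0.006]]
wrist_force: [-0.8, -0.6, -2.8]
gripper_width: 0.682
```

Call:
play_rows([
  {"fingers": 1,"tx": 0,"ty": 0,"tz": 0,"ax": 0,"ay": 0,"az": 0},
  {"fingers": 1,"tx": 0,"ty": 0,"tz": 0,"ax": 0,"ay": 0,"az": 0},
  {"fingers": 1,"tx": 0,"ty": 0,"tz": 0,"ax": 0,"ay": 0,"az": 0},
  {"fingers": 1,"tx": 0,"ty": 0,"tz": 0,"ax": 0,"ay": 0,"az": 0},
  {"fingers": 1,"tx": 0,"ty": 0,"tz": 0,"ax": 0,"ay": 0,"az": 0},
])

```text
time_s: 42.5
tcp_pos: [0.568, 0.2287, 0.19]
ee_rot: [[0.001, -0.99, 0.138], [0.001, 0.138, 0.99], [-1.0, -0.001, 0.001]]
wrist_force: [0.2, 0.1, -1.3]
gripper_width: 0.682
```

Call:
play_rows([
  {"fingers": 1,"tx": 0.009,"ty": 0,"tz": 0,"ax": 0,"ay": 0,"az": 0},
  {"fingers": 1,"tx": 0.018,"ty": 0,"tz": 0,"ax": 0,"ay": 0,"az": 0},
  {"fingers": 1,"tx": 0.027,"ty": 0,"tz": 0,"ax": 0,"ay": 0,"az": 0},
  {"fingers": 1,"tx": 0.033,"ty": 0,"tz": 0,"ax": 0,"ay": 0,"az": 0},
  {"fingers": 1,"tx": 0.037,"ty": 0,"tz": 0,"ax": 0,"ay": 0,"az": 0},
])

```text
time_s: 42.92
tcp_pos: [0.5673, 0.2284, 0.16]
ee_rot: [[-0.001, -0.99, 0.138], [-0.001, 0.138, 0.99], [-1.0, 0.001, -0.001]]
wrist_force: [0.0, -0.4, -2.4]
gripper_width: 0.678
```

Call:
play_rows([
  {"fingers": 1,"tx": 0.004,"ty": 0,"tz": 0,"ax": 0,"ay": 0,"az": 0},
  {"fingers": 1,"tx": 0.008,"ty": 0,"tz": 0,"ax": 0,"ay": 0,"az": 0},
  {"fingers": 1,"tx": 0.012,"ty": 0,"tz": 0,"ax": 0,"ay": 0,"az": 0},
  {"fingers": 1,"tx": 0.016,"ty": 0,"tz": 0,"ax": 0,"ay": 0,"az": 0},
  {"fingers": 1,"tx": 0.02,"ty": 0,"tz": 0,"ax": 0,"ay": 0,"az": 0},
])

```text
time_s: 43.33
tcp_pos: [0.5677, 0.2286, 0.1463]
ee_rot: [[0.0, -0.991, 0.137], [0.0, 0.137, 0.991], [-1.0, -0.0, 0.0]]
wrist_force: [-1.1, -0.0, 0.3]
gripper_width: 0.682
```

Call:
play_rows([
  {"fingers": 1,"tx": 0.004,"ty": 0,"tz": 0,"ax": 0,"ay": 0,"az": 0},
  {"fingers": 1,"tx": 0.008,"ty": 0,"tz": 0,"ax": 0,"ay": 0,"az": 0},
  {"fingers": 1,"tx": 0.012,"ty": 0,"tz": 0,"ax": 0,"ay": 0,"az": 0},
  {"fingers": 1,"tx": 0.013,"ty": 0,"tz": 0,"ax": 0,"ay": 0,"az": 0},
  {"fingers": 1,"tx": 0.013,"ty": 0,"tz": 0,"ax": 0,"ay": 0,"az": 0},
])

```text
time_s: 43.75
tcp_pos: [0.5677, 0.2286, 0.1364]
ee_rot: [[0.0, -0.991, 0.137], [-0.0, 0.137, 0.991], [-1.0, -0.0, -0.0]]
wrist_force: [-0.9, -0.4, 0.7]
gripper_width: 0.681
```

Call:
play_rows([
  {"fingers": 0.3,"tx": 0,"ty": 0,"tz": 0,"ax": 0,"ay": 0,"az": 0},
  {"fingers": -0.6,"tx": 0,"ty": 0,"tz": 0,"ax": 0,"ay": 0,"az": 0},
  {"fingers": -0.8,"tx": 0,"ty": 0,"tz": 0,"ax": 0,"ay": 0,"az": 0},
  {"fingers": -0.8,"tx": 0,"ty": 0,"tz": 0,"ax": 0,"ay": 0,"az": 0},
  {"fingers": -0.8,"tx": 0,"ty": 0,"tz": 0,"ax": 0,"ay": 0,"az": 0},
])

```text
time_s: 44.17
tcp_pos: [0.5678, 0.2288, 0.1367]
ee_rot: [[0.001, -0.991, 0.137], [0.0, 0.137, 0.991], [-1.0, -0.0, 0.0]]
wrist_force: [-0.2, 0.6, -0.3]
gripper_width: 0.865
```

Call:
play_rows([
  {"fingers": -0.8,"tx": -0.02,"ty": 0,"tz": 0,"ax": 0,"ay": 0,"az": 0},
  {"fingers": -0.8,"tx": -0.06,"ty": 0,"tz": 0,"ax": 0,"ay": 0,"az": 0},
  {"fingers": -0.8,"tx": -0.11,"ty": 0,"tz": 0,"ax": 0,"ay": 0,"az": 0},
  {"fingers": -0.8,"tx": -0.16,"ty": 0,"tz": 0,"ax": 0,"ay": 0,"az": 0},
  {"fingers": -0.8,"tx": -0.19,"ty": 0,"tz": 0,"ax": 0,"ay": 0,"az": 0},
])

```text
time_s: 44.58
tcp_pos: [0.5689, 0.229, 0.284]
ee_rot: [[0.006, -0.991, 0.137], [0.003, 0.137, 0.991], [-1.0, -0.006, 0.004]]
wrist_force: [0.2, -0.2, 0.4]
gripper_width: 0.897
```

Call:
play_rows([
  {"fingers": 1,"tx": -0.05,"ty": 0,"tz": 0,"ax": 0,"ay": 0,"az": 0},
  {"fingers": 1,"tx": -0.107,"ty": 0,"tz": 0,"ax": 0,"ay": 0,"az": 0},
  {"fingers": 1,"tx": -0.107,"ty": 0,"tz": 0,"ax": 0,"ay": 0,"az": 0},
  {"fingers": 1,"tx": -0.107,"ty": 0,"tz": 0,"ax": 0,"ay": 0,"az": 0},
  {"fingers": 1,"tx": -0.107,"ty": 0,"tz": 0,"ax": 0,"ay": 0,"az": 0},
])

```text
time_s: 45.0
tcp_pos: [0.5673, 0.2287, 0.359]
ee_rot: [[-0.0, -0.99, 0.138], [0.001, 0.138, 0.99], [-1.0, 0.001, 0.001]]
wrist_force: [0.3, -0.8, -0.8]
gripper_width: 0.604
```

```bash
python3 chk.py; python3 -c "
from h import *
s=r.sense();p=viewer.capture('wrist')
for d in spots(p,s,.135,box=(140,0,460,300)): print(*d)
P={n:viewer.capture(n) for n in('scene','side')}
a=cv2.resize(P['scene']['image'][180:320,280:460],None,fx=4,fy=4,interpolation=2)[:,:,::-1][:500]
b=cv2.resize(p['image'],None,fx=.5,fy=.5)[:,:,::-1]
a[500-210:, 720-280:]=b
cv2.imwrite('pics/d1.png',a)
"
```

```text
[0.5673 0.2287 0.359 ] [-0.0004  0.0007 -1.    ] 45.0 [ 0.3114 -0.8063 -0.7604] 0.6036826984924144
[274.6966 188.7121] 323 [0.5692 0.2524] tool y,z [0.0012 0.0236]
scene [array([ 0.6944, -0.3668])]
side [array([ 0.6663, -0.3175])]
[274.21515152 189.81818182] 330 [0.56606413 0.2299742  0.135     ]
```

View pics/d1.png

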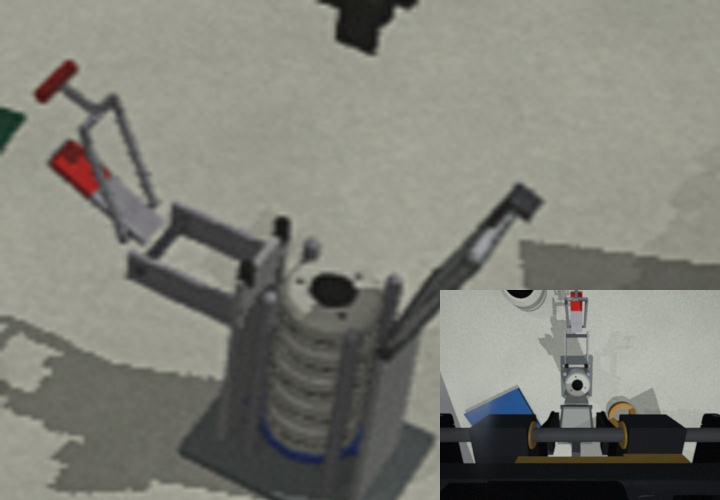

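The picture shows all five white discs stacked flat with the top face below the rod tops; the lid leans back at (520,200). Now the lid.

Call:
play_rows([
  {"fingers": 1,"tx": 0,"ty": 0,"tz": 0.05,"ax": 0,"ay": 0,"az": 0},
  {"fingers": 1,"tx": 0,"ty": 0,"tz": 0.1,"ax": 0,"ay": 0,"az": 0},
  {"fingers": 1,"tx": 0,"ty": 0,"tz": 0.15,"ax": 0,"ay": 0,"az": 0},
  {"fingers": 1,"tx": 0,"ty": 0,"tz": 0.185,"ax": 0,"ay": 0,"az": 0},
  {"fingers": 1,"tx": 0,"ty": 0,"tz": 0.185,"ax": 0,"ay": 0,"az": 0},
])

```text
time_s: 45.72
tcp_pos: [0.5866, 0.3708, 0.3559]
ee_rot: [[-0.003, -0.991, 0.134], [-0.001, 0.134, 0.991], [-1.0, 0.002, -0.002]]
wrist_force: [-0.0, -0.5, -1.3]
gripper_width: 0.021
```

Call:
play_rows([
  {"fingers": 1,"tx": 0.04,"ty": 0,"tz": 0,"ax": 0,"ay": 0,"az": 0},
  {"fingers": 1,"tx": 0.08,"ty": 0,"tz": 0,"ax": 0,"ay": 0,"az": 0},
  {"fingers": 1,"tx": 0.12,"ty": 0,"tz": 0,"ax": 0,"ay": 0,"az": 0},
  {"fingers": 1,"tx": 0.15,"ty": 0,"tz": 0,"ax": 0,"ay": 0,"az": 0},
  {"fingers": 1,"tx": 0.15,"ty": 0,"tz": 0,"ax": 0,"ay": 0,"az": 0},
])

```text
time_s: 46.13
tcp_pos: [0.5842, 0.364, 0.2399]
ee_rot: [[-0.01, -0.99, 0.138], [-0.007, 0.138, 0.99], [-1.0, 0.009, -0.009]]
wrist_force: [0.6, -0.4, -1.4]
gripper_width: 0.007
```

Call:
play_rows([
  {"fingers": 1,"tx": 0,"ty": 0,"tz": -0.01,"ax": 0,"ay": 0,"az": 0},
  {"fingers": 1,"tx": 0,"ty": 0,"tz": -0.02,"ax": 0,"ay": 0,"az": 0},
  {"fingers": 1,"tx": 0,"ty": 0,"tz": -0.03,"ax": 0,"ay": 0,"az": 0},
  {"fingers": 1,"tx": 0,"ty": 0,"tz": -0.04,"ax": 0,"ay": 0,"az": 0},
  {"fingers": 1,"tx": 0,"ty": 0,"tz": -0.05,"ax": 0,"ay": 0,"az": 0},
])

```text
time_s: 46.55
tcp_pos: [0.5821, 0.3283, 0.2489]
ee_rot: [[0.003, -0.99, 0.138], [0.002, 0.138, 0.99], [-1.0, -0.003, 0.003]]
wrist_force: [-0.3, -0.4, 0.3]
gripper_width: 0.005
```

Call:
play_rows([
  {"fingers": 1,"tx": 0,"ty": 0,"tz": -0.01,"ax": 0,"ay": 0,"az": 0},
  {"fingers": 1,"tx": 0,"ty": 0,"tz": -0.02,"ax": 0,"ay": 0,"az": 0},
  {"fingers": 1,"tx": 0,"ty": 0,"tz": -0.03,"ax": 0,"ay": 0,"az": 0},
  {"fingers": 1,"tx": 0,"ty": 0,"tz": -0.04,"ax": 0,"ay": 0,"az": 0},
  {"fingers": 1,"tx": 0,"ty": 0,"tz": -0.05,"ax": 0,"ay": 0,"az": 0},
])

```text
time_s: 46.97
tcp_pos: [0.5762, 0.2909, 0.2467]
ee_rot: [[-0.0, -0.99, 0.138], [-0.0, 0.138, 0.99], [-1.0, 0.0, -0.0]]
wrist_force: [-0.1, 0.5, 0.4]
gripper_width: 0.006
```

Call:
play_rows([
  {"fingers": 1,"tx": 0,"ty": 0,"tz": -0.01,"ax": 0,"ay": 0,"az": 0},
  {"fingers": 1,"tx": 0,"ty": 0,"tz": -0.02,"ax": 0,"ay": 0,"az": 0},
  {"fingers": 1,"tx": 0,"ty": 0,"tz": -0.03,"ax": 0,"ay": 0,"az": 0},
  {"fingers": 1,"tx": 0,"ty": 0,"tz": -0.04,"ax": 0,"ay": 0,"az": 0},
  {"fingers": 1,"tx": 0,"ty": 0,"tz": -0.05,"ax": 0,"ay": 0,"az": 0},
])

```text
time_s: 47.38
tcp_pos: [0.5711, 0.2539, 0.2467]
ee_rot: [[-0.0, -0.99, 0.138], [-0.0, 0.138, 0.99], [-1.0, 0.0, -0.0]]
wrist_force: [0.9, 1.1, -0.5]
gripper_width: 0.007
```

Call:
play_rows([
  {"fingers": 1,"tx": -0.005,"ty": 0,"tz": 0,"ax": 0,"ay": 0,"az": 0},
  {"fingers": 1,"tx": -0.01,"ty": 0,"tz": 0.02,"ax": 0,"ay": 0,"az": 0},
  {"fingers": 1,"tx": -0.02,"ty": 0,"tz": 0.04,"ax": 0,"ay": 0,"az": 0},
  {"fingers": 1,"tx": -0.06,"ty": 0,"tz": 0.04,"ax": 0,"ay": 0,"az": 0},
  {"fingers": 1,"tx": -0.1,"ty": 0,"tz": 0.04,"ax": 0,"ay": 0,"az": 0},
])

```text
time_s: 47.8
tcp_pos: [0.5749, 0.2846, 0.3211]
ee_rot: [[-0.003, -0.991, 0.137], [-0.003, 0.137, 0.991], [-1.0, 0.003, -0.003]]
wrist_force: [1.0, 0.2, 0.1]
gripper_width: 0.005
```

Call:
play_rows([
  {"fingers": 1,"tx": -0.04,"ty": 0,"tz": 0,"ax": 0,"ay": 0,"az": 0},
  {"fingers": 1,"tx": -0.08,"ty": 0,"tz": 0,"ax": 0,"ay": 0,"az": 0},
  {"fingers": 1,"tx": -0.08,"ty": 0,"tz": 0,"ax": 0,"ay": 0,"az": 0},
  {"fingers": 1,"tx": -0.08,"ty": 0,"tz": 0,"ax": 0,"ay": 0,"az": 0},
  {"fingers": 1,"tx": -0.08,"ty": 0,"tz": 0,"ax": 0,"ay": 0,"az": 0},
])

```text
time_s: 48.22
tcp_pos: [0.5751, 0.2843, 0.3813]
ee_rot: [[-0.001, -0.991, 0.137], [-0.0, 0.137, 0.991], [-1.0, 0.001, -0.0]]
wrist_force: [-0.6, 0.1, -1.2]
gripper_width: 0.005
```

Call:
play_rows([
  {"fingers": 1,"tx": 0,"ty": 0,"tz": 0,"ax": 0,"ay": 0,"az": 0},
  {"fingers": 1,"tx": 0,"ty": 0,"tz": 0,"ax": 0,"ay": 0,"az": 0},
  {"fingers": 1,"tx": 0,"ty": 0,"tz": 0,"ax": 0,"ay": 0,"az": 0},
  {"fingers": 1,"tx": 0,"ty": 0,"tz": 0,"ax": 0,"ay": 0,"az": 0},
  {"fingers": 1,"tx": 0,"ty": 0,"tz": 0,"ax": 0,"ay": 0,"az": 0},
])

```text
time_s: 48.63
tcp_pos: [0.5754, 0.2843, 0.3814]
ee_rot: [[-0.001, -0.99, 0.138], [-0.001, 0.138, 0.99], [-1.0, 0.001, -0.001]]
wrist_force: [0.4, -0.8, 0.1]
gripper_width: 0.007
```

```bash
python3 - <<'E'
from h import *
P={n:viewer.capture(n) for n in('scene','side')}
a=cv2.resize(P['scene']['image'][180:320,280:460],None,fx=3,fy=3,interpolation=2)[:,:,::-1]
b=cv2.resize(P['side']['image'][95:210,245:345],None,fx=3.65,fy=3.65,interpolation=2)[:,:,::-1][:420]
c=np.zeros((420,a.shape[1]+b.shape[1],3),np.uint8);c[:a.shape[0],:a.shape[1]]=a;c[:b.shape[0],a.shape[1]:]=b
cv2.imwrite('pics/d2.png',c[:,:800]);print(c.shape)
E
```

```text
(420, 905, 3)
```

View pics/d2.png

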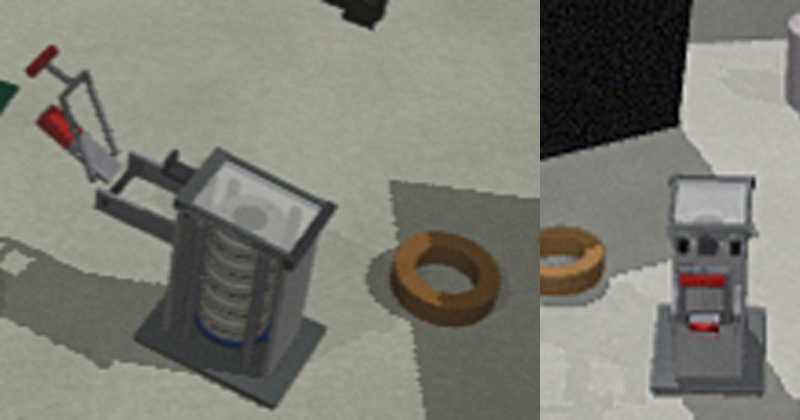

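Lid down on the buffers, keeper at (173,160); hook still leaning forward with red T-bar at (42,60). Next I hover over the T-bar and measure it.

Call:
play_rows([
  {"fingers": -0.4,"tx": 0,"ty": -0.0008,"tz": -0.052,"ax": 0,"ay": 0,"az": 0},
  {"fingers": -0.4,"tx": 0,"ty": -0.0008,"tz": -0.104,"ax": 0,"ay": 0,"az": 0},
  {"fingers": -0.4,"tx": 0,"ty": -0.0008,"tz": -0.156,"ax": 0,"ay": 0,"az": 0},
  {"fingers": -0.4,"tx": 0,"ty": -0.0008,"tz": -0.208,"ax": 0,"ay": 0,"az": 0},
  {"fingers": -0.4,"tx": 0,"ty": -0.0008,"tz": -0.26,"ax": 0,"ay": 0,"az": 0},
])

```text
time_s: 49.15
tcp_pos: [0.5485, 0.0895, 0.382]
ee_rot: [[0.0, -0.991, 0.137], [0.0, 0.137, 0.991], [-1.0, -0.0, 0.0]]
wrist_force: [0.7, -0.6, 0.1]
gripper_width: 0.297
```

Call:
play_rows([
  {"fingers": -0.4,"tx": 0,"ty": 0,"tz": -0.05,"ax": 0,"ay": 0,"az": 0},
  {"fingers": -0.4,"tx": 0.03,"ty": 0,"tz": -0.071,"ax": 0,"ay": 0,"az": 0},
  {"fingers": -0.4,"tx": 0.07,"ty": 0,"tz": -0.071,"ax": 0,"ay": 0,"az": 0},
  {"fingers": -0.4,"tx": 0.108,"ty": 0,"tz": -0.071,"ax": 0,"ay": 0,"az": 0},
  {"fingers": -0.4,"tx": 0.108,"ty": 0,"tz": -0.071,"ax": 0,"ay": 0,"az": 0},
])

```text
time_s: 49.57
tcp_pos: [0.5385, 0.0373, 0.295]
ee_rot: [[-0.012, -0.99, 0.14], [-0.001, 0.14, 0.99], [-1.0, 0.011, -0.003]]
wrist_force: [-0.9, 0.2, -0.8]
gripper_width: 0.659
```

Call:
play_rows([
  {"fingers": -0.4,"tx": 0,"ty": 0,"tz": 0,"ax": 0,"ay": 0,"az": 0},
  {"fingers": -0.4,"tx": 0,"ty": 0,"tz": 0,"ax": 0,"ay": 0,"az": 0},
  {"fingers": -0.4,"tx": 0,"ty": 0,"tz": 0,"ax": 0,"ay": 0,"az": 0},
  {"fingers": -0.4,"tx": 0,"ty": 0,"tz": 0,"ax": 0,"ay": 0,"az": 0},
  {"fingers": -0.4,"tx": 0,"ty": 0,"tz": 0,"ax": 0,"ay": 0,"az": 0},
])

```text
time_s: 49.98
tcp_pos: [0.5424, 0.0388, 0.3022]
ee_rot: [[0.002, -0.991, 0.137], [0.001, 0.137, 0.991], [-1.0, -0.002, 0.001]]
wrist_force: [-0.3, -0.1, 0.4]
gripper_width: 0.7
```

```bash
cat > red.py <<'E'
from h import *
np.set_printoptions(precision=4,suppress=True)
C=np.array([.5683,.2288]);ex=np.array([.1375,.9905]);ey=np.array([-.9905,.1375])
def reds(p,amin=15):
    im=p["image"].astype(int);m=((im[:,:,0]>70)&(im[:,:,0]>1.9*im[:,:,1])&(im[:,:,0]>1.9*im[:,:,2])).astype(np.uint8)
    n,l,st,c=cv2.connectedComponentsWithStats(m);return [(c[i],*st[i]) for i in range(1,n) if st[i][4]>=amin]
def mag(X): d=np.array(X[:2])-C; return np.array([d@ex,d@ey,X[2]])*1e3
if __name__=="__main__":
    s=r.sense();print(s["tcp_pos"],s["ee_rot"][:,0],s["time_s"],mag(s["tcp_pos"]))
    p=viewer.capture("wrist");save(p,"w5.png",scale=1.4)
    for c in reds(p,40): print("wrist",c, [mag(onz(p,c[0],z,s)) for z in (.208,.15)])
    P={n:viewer.capture(n) for n in("scene","side")}
    R={n:reds(P[n]) for n in P}
    for n in R: print(n,[(c[0],c[5]) for c in R[n]])
    for a in R["scene"]:
        for b in R["side"]:
            X,e=tri([ray(P["scene"],a[0]),ray(P["side"],b[0])])
            if e[0]<.01: print(a[0],b[0],mag(X),e[0])
E
python3 red.py
```

```text
[0.5424 0.0388 0.3022] [ 0.0025  0.0007 -1.    ] 49.9833 [-191.7672   -0.4991  302.1577]
wrist (array([274.4159, 219.9277]), np.int32(254), np.int32(210), np.int32(42), np.int32(24), np.int32(678)) [array([-191.7936,    0.4461,  208.    ]), array([-173.8878,    0.2215,  150.    ])]
scene [(array([86.7477, 98.4099]), np.int32(222)), (array([293.6053, 199.5   ]), np.int32(38)), (array([298.4253, 221.6207]), np.int32(87))]
side [(array([289.0455, 171.2955]), np.int32(44)), (array([289.7333, 184.4667]), np.int32(15))]
[293.6053 199.5   ] [289.0455 171.2955] [-192.5131    0.4111  209.3555] 0.0012889716236252832
[298.4253 221.6207] [289.7333 184.4667] [-173.6164   -2.1285  150.5743] 0.0025412564551546696
```

View pics/w5.png

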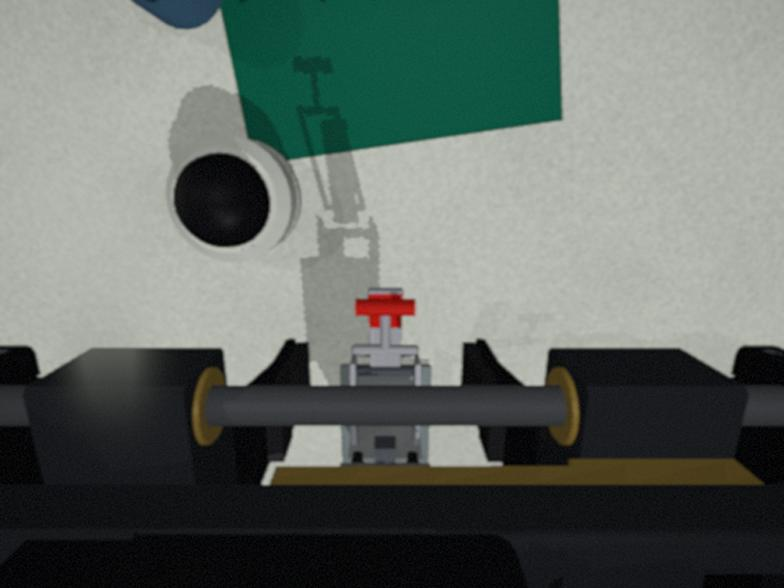

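T-bar measured at magazine (-192.5, 0.4, 208) mm, matching the model. It is red at (385,307) in the picture. Gripping it.

Call:
play_rows([
  {"fingers": -0.4,"tx": 0.04,"ty": 0.0012,"tz": -0.001,"ax": 0,"ay": 0,"az": 0},
  {"fingers": -0.4,"tx": 0.08,"ty": 0.0012,"tz": -0.001,"ax": 0,"ay": 0,"az": 0},
  {"fingers": -0.4,"tx": 0.105,"ty": 0.0012,"tz": -0.001,"ax": 0,"ay": 0,"az": 0},
  {"fingers": -0.4,"tx": 0.1175,"ty": 0.0012,"tz": -0.001,"ax": 0,"ay": 0,"az": 0},
  {"fingers": -0.4,"tx": 0.1175,"ty": 0.0012,"tz": -0.001,"ax": 0,"ay": 0,"az": 0},
])

```text
time_s: 50.55
tcp_pos: [0.5398, 0.0374, 0.2106]
ee_rot: [[-0.004, -0.99, 0.138], [-0.001, 0.138, 0.99], [-1.0, 0.004, -0.002]]
wrist_force: [-0.1, -0.1, -0.9]
gripper_width: 0.701
```

Call:
play_rows([
  {"fingers": -0.4,"tx": 0,"ty": 0,"tz": 0,"ax": 0,"ay": 0,"az": 0},
  {"fingers": -0.4,"tx": 0,"ty": 0,"tz": 0,"ax": 0,"ay": 0,"az": 0},
  {"fingers": -0.4,"tx": 0,"ty": 0,"tz": 0,"ax": 0,"ay": 0,"az": 0},
  {"fingers": 1,"tx": 0,"ty": 0,"tz": 0,"ax": 0,"ay": 0,"az": 0},
  {"fingers": 1,"tx": 0,"ty": 0,"tz": 0,"ax": 0,"ay": 0,"az": 0},
])

```text
time_s: 50.97
tcp_pos: [0.5412, 0.0378, 0.2136]
ee_rot: [[0.002, -0.991, 0.137], [0.001, 0.137, 0.991], [-1.0, -0.002, 0.001]]
wrist_force: [0.4, -0.7, -0.3]
gripper_width: 0.621
```

Call:
play_rows([
  {"fingers": 1,"tx": 0,"ty": 0,"tz": 0,"ax": 0,"ay": 0,"az": 0},
  {"fingers": 1,"tx": 0,"ty": 0,"tz": 0,"ax": 0,"ay": 0,"az": 0},
  {"fingers": 1,"tx": 0,"ty": 0,"tz": 0,"ax": 0,"ay": 0,"az": 0},
  {"fingers": 1,"tx": 0,"ty": 0,"tz": 0,"ax": 0,"ay": 0,"az": 0},
  {"fingers": 1,"tx": 0,"ty": 0,"tz": 0,"ax": 0,"ay": 0,"az": 0},
])

```text
time_s: 51.38
tcp_pos: [0.5422, 0.0379, 0.2132]
ee_rot: [[0.003, -0.991, 0.137], [0.0, 0.137, 0.991], [-1.0, -0.003, 0.001]]
wrist_force: [5.0, 0.3, -0.4]
gripper_width: 0.379
```

Call:
play_rows([
  {"fingers": 1,"tx": -0.0079,"ty": -0.0012,"tz": 0.0112,"ax": 0,"ay": 0,"az": 0},
  {"fingers": 1,"tx": -0.0148,"ty": -0.0012,"tz": 0.0237,"ax": 0,"ay": 0,"az": 0},
  {"fingers": 1,"tx": -0.0204,"ty": -0.0012,"tz": 0.0371,"ax": 0,"ay": 0,"az": 0},
  {"fingers": 1,"tx": -0.0245,"ty": -0.0012,"tz": 0.0508,"ax": 0,"ay": 0,"az": 0},
  {"fingers": 1,"tx": -0.0273,"ty": -0.0012,"tz": 0.0649,"ax": 0,"ay": 0,"az": 0},
])

```text
time_s: 51.8
tcp_pos: [0.5491, 0.0868, 0.2338]
ee_rot: [[0.001, -0.991, 0.137], [-0.0, 0.137, 0.991], [-1.0, -0.001, 0.0]]
wrist_force: [5.3, -2.0, -2.5]
gripper_width: 0.379
```

Call:
play_rows([
  {"fingers": 1,"tx": -0.0012,"ty": 0,"tz": 0.0143,"ax": 0,"ay": 0,"az": 0},
  {"fingers": 1,"tx": -0.0011,"ty": 0,"tz": 0.0287,"ax": 0,"ay": 0,"az": 0},
  {"fingers": 1,"tx": 0.0008,"ty": 0,"tz": 0.0429,"ax": 0,"ay": 0,"az": 0},
  {"fingers": 1,"tx": 0.004,"ty": 0,"tz": 0.0569,"ax": 0,"ay": 0,"az": 0},
  {"fingers": 1,"tx": 0.0086,"ty": 0,"tz": 0.0705,"ax": 0,"ay": 0,"az": 0},
])

```text
time_s: 52.22
tcp_pos: [0.5565, 0.1394, 0.2273]
ee_rot: [[0.002, -0.991, 0.137], [-0.0, 0.137, 0.991], [-1.0, -0.002, 0.0]]
wrist_force: [5.6, -3.1, -0.9]
gripper_width: 0.378
```

Call:
play_rows([
  {"fingers": 1,"tx": 0.0061,"ty": -0.0012,"tz": 0.0129,"ax": 0,"ay": 0,"az": 0},
  {"fingers": 1,"tx": 0.0135,"ty": -0.0012,"tz": 0.0253,"ax": 0,"ay": 0,"az": 0},
  {"fingers": 1,"tx": 0.0221,"ty": -0.0012,"tz": 0.0368,"ax": 0,"ay": 0,"az": 0},
  {"fingers": 1,"tx": 0.0303,"ty": -0.0012,"tz": 0.0456,"ax": 0,"ay": 0,"az": 0},
  {"fingers": 1,"tx": 0.0303,"ty": -0.0012,"tz": 0.0456,"ax": 0,"ay": 0,"az": 0},
])

```text
time_s: 52.63
tcp_pos: [0.5617, 0.1739, 0.2029]
ee_rot: [[0.0, -0.991, 0.136], [0.001, 0.136, 0.991], [-1.0, -0.0, 0.001]]
wrist_force: [3.5, 1.3, 3.6]
gripper_width: 0.379
```

Call:
play_rows([
  {"fingers": 1,"tx": 0.005,"ty": 0,"tz": 0.004,"ax": 0,"ay": 0,"az": 0},
  {"fingers": 1,"tx": 0.007,"ty": 0,"tz": 0.006,"ax": 0,"ay": 0,"az": 0},
  {"fingers": 1,"tx": 0.007,"ty": 0,"tz": 0.006,"ax": 0,"ay": 0,"az": 0},
])

```text
time_s: 52.88
tcp_pos: [0.5623, 0.1771, 0.1989]
ee_rot: [[0.001, -0.991, 0.137], [0.001, 0.137, 0.991], [-1.0, -0.001, 0.001]]
wrist_force: [2.9, 2.6, 2.8]
gripper_width: 0.38
```

```bash
python3 red.py
```

```text
[0.5623 0.1771 0.1989] [ 0.0011  0.0011 -1.    ] 52.8833 [-51.9921  -1.117  198.8622]
wrist (array([275.2134,  33.8102]), np.int32(254), np.int32(2), np.int32(44), np.int32(66), np.int32(2708)) [array([-158.2878,    0.5399,  208.    ]), array([-172.755 ,    0.5319,  150.    ])]
wrist (array([274.8913, 268.5587]), np.int32(241), np.int32(262), np.int32(68), np.int32(14), np.int32(929)) [array([-60.1697,   0.4383, 208.    ]), array([-31.9179,   0.386 , 150.    ])]
scene [(array([86.7909, 98.3955]), np.int32(220)), (array([299.34, 222.09]), np.int32(100))]
side [(array([290.8667, 149.1   ]), np.int32(30)), (array([289.5, 184.5]), np.int32(16))]
[299.34 222.09] [289.5 184.5] [-171.6374   -1.2468  149.1911] 0.002343090785434153
```

T-bar is at about (-52, 193) mm, nearly at the seated spot. I'll release it, rise and check the hook.

Call:
play_rows([
  {"fingers": 0,"tx": 0,"ty": 0,"tz": 0,"ax": 0,"ay": 0,"az": 0},
  {"fingers": -0.3,"tx": 0,"ty": 0,"tz": 0,"ax": 0,"ay": 0,"az": 0},
  {"fingers": -0.3,"tx": 0,"ty": 0,"tz": 0,"ax": 0,"ay": 0,"az": 0},
  {"fingers": -0.3,"tx": 0,"ty": 0,"tz": 0,"ax": 0,"ay": 0,"az": 0},
  {"fingers": -0.3,"tx": 0,"ty": 0,"tz": 0,"ax": 0,"ay": 0,"az": 0},
])

```text
time_s: 53.45
tcp_pos: [0.5611, 0.1758, 0.1979]
ee_rot: [[-0.003, -0.99, 0.138], [-0.001, 0.138, 0.99], [-1.0, 0.002, -0.001]]
wrist_force: [-0.0, 0.8, -0.9]
gripper_width: 0.622
```

Call:
play_rows([
  {"fingers": -0.3,"tx": -0.02,"ty": 0,"tz": 0,"ax": 0,"ay": 0,"az": 0},
  {"fingers": -0.3,"tx": -0.06,"ty": 0,"tz": 0,"ax": 0,"ay": 0,"az": 0},
  {"fingers": -0.3,"tx": -0.1,"ty": 0,"tz": 0,"ax": 0,"ay": 0,"az": 0},
  {"fingers": -0.3,"tx": -0.135,"ty": 0,"tz": 0,"ax": 0,"ay": 0,"az": 0},
  {"fingers": -0.3,"tx": -0.135,"ty": 0,"tz": 0,"ax": 0,"ay": 0,"az": 0},
])

```text
time_s: 53.87
tcp_pos: [0.5641, 0.1768, 0.3064]
ee_rot: [[0.01, -0.991, 0.137], [0.004, 0.137, 0.991], [-1.0, -0.01, 0.005]]
wrist_force: [0.4, -0.3, 1.4]
gripper_width: 0.644
```

Call:
play_rows([
  {"fingers": 1,"tx": 0,"ty": 0,"tz": -0.04,"ax": 0,"ay": 0,"az": 0},
  {"fingers": 1,"tx": 0,"ty": 0,"tz": -0.08,"ax": 0,"ay": 0,"az": 0},
  {"fingers": 1,"tx": 0,"ty": 0,"tz": -0.12,"ax": 0,"ay": 0,"az": 0},
  {"fingers": 1,"tx": 0,"ty": 0,"tz": -0.15,"ax": 0,"ay": 0,"az": 0},
  {"fingers": 1,"tx": 0,"ty": 0,"tz": -0.15,"ax": 0,"ay": 0,"az": 0},
])

```text
time_s: 54.28
tcp_pos: [0.5451, 0.0617, 0.2998]
ee_rot: [[-0.002, -0.99, 0.141], [-0.001, 0.141, 0.99], [-1.0, 0.002, -0.001]]
wrist_force: [0.1, -1.1, -0.7]
gripper_width: 0.356
```

Call:
play_rows([
  {"fingers": 1,"tx": 0,"ty": 0,"tz": 0,"ax": 0,"ay": 0,"az": 0},
  {"fingers": 1,"tx": 0,"ty": 0,"tz": 0,"ax": 0,"ay": 0,"az": 0},
  {"fingers": 1,"tx": 0,"ty": 0,"tz": 0,"ax": 0,"ay": 0,"az": 0},
  {"fingers": 1,"tx": 0,"ty": 0,"tz": 0,"ax": 0,"ay": 0,"az": 0},
])

```text
time_s: 54.62
tcp_pos: [0.5465, 0.0658, 0.2996]
ee_rot: [[-0.001, -0.991, 0.136], [-0.0, 0.136, 0.991], [-1.0, 0.001, -0.0]]
wrist_force: [0.6, -0.2, -0.2]
gripper_width: 0.058
```

```bash
python3 red.py; python3 - <<'E'
from red import *
P={n:viewer.capture(n) for n in('scene','side','wrist')}
a=cv2.resize(P['scene']['image'][190:310,285:405],None,fx=4,fy=4,interpolation=2)[:,:,::-1]
b=cv2.resize(P['wrist']['image'][100:260,200:350],None,fx=2.1,fy=2.1,interpolation=2)[:,:,::-1]
c=np.zeros((480,480+b.shape[1],3),np.uint8);c[:,:480]=a;c[:b.shape[0],480:]=b
cv2.imwrite('pics/d3.png',c[:,:800])
# press path: finger centre xf, tip z (mag mm)
Pv=np.array([-111.5,118.])
for f in(-25,-15,-5,5,15,25,35,45,52,56,60):
    a=np.radians(f);d=np.array([-np.cos(a),-np.sin(a)]);n=np.array([-np.sin(a),np.cos(a)]);c=Pv+66*d+4*n
    off=np.interp(f,[-25,15],[6,-9.5]);xf=c[0]+off
    zs=[ (c+d*((x-c[0])/d[0]))[1] for x in (xf-9.5,xf+9.5)]
    print(f,"xf %.1f tip z %.1f"%(xf,max(zs)))
E
```

```text
[0.5465 0.0658 0.2996] [-0.0006 -0.0001 -1.    ] 54.6167 [-164.4171   -0.8277  299.6404]
wrist (array([274.5747, 194.3636]), np.int32(263), np.int32(182), np.int32(24), np.int32(26), np.int32(616)) [array([-185.814 ,    0.4992,  208.    ]), array([-173.0617,    0.4819,  150.    ])]
wrist (array([274.9688, 330.625 ]), np.int32(257), np.int32(328), np.int32(37), np.int32(5), np.int32(128)) [array([-64.6041,   0.9396, 208.    ]), array([-21.8208,   1.0314, 150.    ])]
scene [(array([86.5163, 98.3674]), np.int32(215)), (array([299.2925, 221.9151]), np.int32(106)), (array([345.6591, 227.9545]), np.int32(44))]
side [(array([291.3333, 149.7778]), np.int32(27)), (array([289.2353, 184.5294]), np.int32(17))]
[299.2925 221.9151] [289.2353 184.5294] [-172.0382   -0.615   149.2286] 0.0024937558120881357
[345.6591 227.9545] [291.3333 149.7778] [-49.6473  -0.9114 192.0909] 0.0008976286158187553
-25 xf -163.6 tip z 151.2
-15 xf -172.1 tip z 140.9
-5 xf -178.7 tip z 128.7
5 xf -183.2 tip z 116.6
15 xf -185.8 tip z 104.8
25 xf -182.5 tip z 93.7
35 xf -177.4 tip z 83.4
45 xf -170.5 tip z 74.2
52 xf -164.8 tip z 68.5
56 xf -161.2 tip z 65.5
60 xf -157.5 tip z 62.8
```

View pics/d3.png

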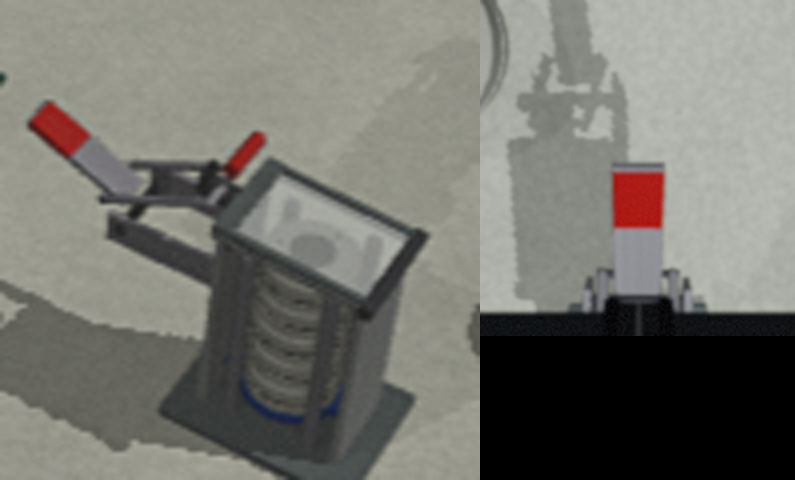

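Hook seated: T-bar at (-49.6, -0.9, 192) mm, exactly the described 39°; in the picture the loop lies over the keeper at (240,160). Now I press the lever.

Call:
play_rows([
  {"fingers": 1,"tx": 0.045,"ty": 0.0016,"tz": 0,"ax": 0,"ay": 0,"az": 0},
  {"fingers": 1,"tx": 0.09,"ty": 0.0016,"tz": 0,"ax": 0,"ay": 0,"az": 0},
  {"fingers": 1,"tx": 0.13,"ty": 0.0016,"tz": 0,"ax": 0,"ay": 0,"az": 0},
  {"fingers": 1,"tx": 0.155,"ty": 0.0016,"tz": 0,"ax": 0,"ay": 0,"az": 0},
  {"fingers": 1,"tx": 0.1608,"ty": 0.0016,"tz": 0,"ax": 0,"ay": 0,"az": 0},
])

```text
time_s: 55.33
tcp_pos: [0.543, 0.0645, 0.1755]
ee_rot: [[-0.008, -0.99, 0.138], [-0.002, 0.138, 0.99], [-1.0, 0.007, -0.003]]
wrist_force: [0.2, 0.3, -0.1]
gripper_width: 0.007
```

Call:
play_rows([
  {"fingers": 1,"tx": 0,"ty": 0,"tz": 0,"ax": 0,"ay": 0,"az": 0},
  {"fingers": 1,"tx": 0,"ty": 0,"tz": 0,"ax": 0,"ay": 0,"az": 0},
  {"fingers": 1,"tx": 0,"ty": 0,"tz": 0,"ax": 0,"ay": 0,"az": 0},
])

```text
time_s: 55.58
tcp_pos: [0.5465, 0.0655, 0.1813]
ee_rot: [[0.004, -0.991, 0.137], [0.001, 0.137, 0.991], [-1.0, -0.003, 0.001]]
wrist_force: [0.7, 0.0, 0.3]
gripper_width: 0.006
```

Call:
play_rows([
  {"fingers": 1,"tx": 0.0117,"ty": 0,"tz": 0.001,"ax": 0,"ay": 0,"az": 0},
  {"fingers": 1,"tx": 0.0187,"ty": 0,"tz": -0.0048,"ax": 0,"ay": 0,"az": 0},
  {"fingers": 1,"tx": 0.0255,"ty": 0,"tz": -0.0103,"ax": 0,"ay": 0,"az": 0},
  {"fingers": 1,"tx": 0.0333,"ty": 0,"tz": -0.0148,"ax": 0,"ay": 0,"az": 0},
  {"fingers": 1,"tx": 0.0417,"ty": 0,"tz": -0.0191,"ax": 0,"ay": 0,"az": 0},
])

```text
time_s: 56.0
tcp_pos: [0.5435, 0.0507, 0.1479]
ee_rot: [[0.001, -0.99, 0.138], [0.0, 0.138, 0.99], [-1.0, -0.001, 0.0]]
wrist_force: [0.3, 1.2, 1.0]
gripper_width: 0.01
```

Call:
play_rows([
  {"fingers": 1,"tx": 0.0081,"ty": 0,"tz": -0.0031,"ax": 0,"ay": 0,"az": 0},
  {"fingers": 1,"tx": 0.0161,"ty": 0,"tz": -0.006,"ax": 0,"ay": 0,"az": 0},
  {"fingers": 1,"tx": 0.024,"ty": 0,"tz": -0.008,"ax": 0,"ay": 0,"az": 0},
  {"fingers": 1,"tx": 0.0319,"ty": 0,"tz": -0.0095,"ax": 0,"ay": 0,"az": 0},
  {"fingers": 1,"tx": 0.0393,"ty": 0,"tz": -0.0075,"ax": 0,"ay": 0,"az": 0},
])

```text
time_s: 56.42
tcp_pos: [0.5426, 0.0449, 0.1181]
ee_rot: [[0.0, -0.99, 0.138], [-0.0, 0.138, 0.99], [-1.0, -0.0, -0.0]]
wrist_force: [0.9, -1.1, 2.2]
gripper_width: 0.004
```

```bash
python3 red.py
```

```text
[0.5426 0.0449 0.1181] [ 0.0001 -0.0005 -1.    ] 56.4167 [-185.7117    0.1867  118.1468]
scene [(array([86.7306, 98.4201]), np.int32(219)), (array([341.4286, 227.0952]), np.int32(42)), (array([298.7561, 236.6098]), np.int32(41))]
side [(array([291.087 , 200.8696]), np.int32(23))]
[298.7561 236.6098] [291.087  200.8696] [-173.8079   -2.8533   95.799 ] 0.0022269638937758335
```

Lever is coming down with about 2 N, and the T-bar is being drawn forward. Continuing to the stop.

Call:
play_rows([
  {"fingers": 1,"tx": 0.0073,"ty": 0,"tz": 0.0024,"ax": 0,"ay": 0,"az": 0},
  {"fingers": 1,"tx": 0.0143,"ty": 0,"tz": 0.0057,"ax": 0,"ay": 0,"az": 0},
  {"fingers": 1,"tx": 0.0211,"ty": 0,"tz": 0.0092,"ax": 0,"ay": 0,"az": 0},
  {"fingers": 1,"tx": 0.0272,"ty": 0,"tz": 0.0137,"ax": 0,"ay": 0,"az": 0},
  {"fingers": 1,"tx": 0.0333,"ty": 0,"tz": 0.0184,"ax": 0,"ay": 0,"az": 0},
])

```text
time_s: 56.98
tcp_pos: [0.5442, 0.0592, 0.0929]
ee_rot: [[-0.001, -0.99, 0.138], [-0.0, 0.138, 0.99], [-1.0, 0.001, -0.001]]
wrist_force: [-0.5, -1.2, 0.2]
gripper_width: 0.002
```

Call:
play_rows([
  {"fingers": 1,"tx": 0.0044,"ty": 0,"tz": 0.0043,"ax": 0,"ay": 0,"az": 0},
  {"fingers": 1,"tx": 0.0076,"ty": 0,"tz": 0.0076,"ax": 0,"ay": 0,"az": 0},
  {"fingers": 1,"tx": 0.0116,"ty": 0,"tz": 0.0124,"ax": 0,"ay": 0,"az": 0},
  {"fingers": 1,"tx": 0.0135,"ty": 0,"tz": 0.0148,"ax": 0,"ay": 0,"az": 0},
  {"fingers": 1,"tx": 0.0135,"ty": 0,"tz": 0.0148,"ax": 0,"ay": 0,"az": 0},
])

```text
time_s: 57.4
tcp_pos: [0.5456, 0.0694, 0.0836]
ee_rot: [[-0.002, -0.991, 0.137], [-0.002, 0.137, 0.991], [-1.0, 0.001, -0.002]]
wrist_force: [-1.1, -4.1, 3.3]
gripper_width: 0.011
```

Call:
play_rows([
  {"fingers": 1,"tx": 0,"ty": 0,"tz": 0,"ax": 0,"ay": 0,"az": 0},
  {"fingers": 1,"tx": 0,"ty": 0,"tz": 0,"ax": 0,"ay": 0,"az": 0},
  {"fingers": 1,"tx": 0,"ty": 0,"tz": 0,"ax": 0,"ay": 0,"az": 0},
])

```text
time_s: 57.65
tcp_pos: [0.5456, 0.0694, 0.0836]
ee_rot: [[-0.001, -0.99, 0.138], [-0.001, 0.138, 0.99], [-1.0, 0.001, -0.001]]
wrist_force: [-0.1, -4.6, 3.2]
gripper_width: 0.001
```

```bash
python3 red.py
```

```text
[0.5456 0.0694 0.0836] [-0.0009 -0.0009 -1.    ] 57.65 [-160.985     0.5818   83.6494]
scene [(array([86.5668, 98.3364]), np.int32(217)), (array([339.5   , 226.4773]), np.int32(44))]
side [(array([291.3214, 205.5357]), np.int32(28))]
```

Call:
play_rows([
  {"fingers": 1,"tx": 0.0015,"ty": 0,"tz": 0.002,"ax": 0,"ay": 0,"az": 0},
  {"fingers": 1,"tx": 0.0025,"ty": 0,"tz": 0.0035,"ax": 0,"ay": 0,"az": 0},
  {"fingers": 1,"tx": 0.0025,"ty": 0,"tz": 0.0035,"ax": 0,"ay": 0,"az": 0},
  {"fingers": 1,"tx": 0.0025,"ty": 0,"tz": 0.0035,"ax": 0,"ay": 0,"az": 0},
])

```text
time_s: 58.13
tcp_pos: [0.5457, 0.07, 0.0832]
ee_rot: [[-0.002, -0.991, 0.137], [-0.004, 0.137, 0.991], [-1.0, 0.002, -0.005]]
wrist_force: [-3.3, -12.3, 11.7]
gripper_width: 0.005
```

Call:
play_rows([
  {"fingers": 1,"tx": -0.005,"ty": 0,"tz": -0.01,"ax": 0,"ay": 0,"az": 0},
  {"fingers": 1,"tx": -0.01,"ty": 0,"tz": -0.04,"ax": 0,"ay": 0,"az": 0},
  {"fingers": 1,"tx": -0.05,"ty": 0,"tz": -0.06,"ax": 0,"ay": 0,"az": 0},
  {"fingers": 1,"tx": -0.1,"ty": 0,"tz": -0.06,"ax": 0,"ay": 0,"az": 0},
  {"fingers": 1,"tx": -0.15,"ty": 0,"tz": -0.06,"ax": 0,"ay": 0,"az": 0},
])

```text
time_s: 58.55
tcp_pos: [0.5398, 0.0278, 0.1947]
ee_rot: [[-0.001, -0.99, 0.139], [0.001, 0.139, 0.99], [-1.0, 0.001, 0.001]]
wrist_force: [1.7, 0.5, 0.6]
gripper_width: 0.007
```

Call:
play_rows([
  {"fingers": 1,"tx": -0.05,"ty": 0,"tz": -0.02,"ax": 0,"ay": 0,"az": 0},
  {"fingers": 1,"tx": -0.1,"ty": 0,"tz": -0.06,"ax": 0,"ay": 0,"az": 0},
  {"fingers": 1,"tx": -0.14,"ty": 0,"tz": -0.1,"ax": 0,"ay": 0,"az": 0},
  {"fingers": 1,"tx": -0.14,"ty": 0,"tz": -0.13,"ax": 0,"ay": 0,"az": 0},
  {"fingers": 1,"tx": -0.14,"ty": 0,"tz": -0.13,"ax": 0,"ay": 0,"az": 0},
])

```text
time_s: 58.97
tcp_pos: [0.5277, -0.0708, 0.3027]
ee_rot: [[0.008, -0.99, 0.141], [0.002, 0.141, 0.99], [-1.0, -0.008, 0.003]]
wrist_force: [0.8, 0.4, -0.0]
gripper_width: 0.007
```

Call:
play_rows([
  {"fingers": 1,"tx": 0,"ty": 0,"tz": 0,"ax": 0,"ay": 0,"az": 0},
  {"fingers": 1,"tx": 0,"ty": 0,"tz": 0,"ax": 0,"ay": 0,"az": 0},
  {"fingers": 1,"tx": 0,"ty": 0,"tz": 0,"ax": 0,"ay": 0,"az": 0},
  {"fingers": 1,"tx": 0,"ty": 0,"tz": 0,"ax": 0,"ay": 0,"az": 0},
  {"fingers": 1,"tx": 0,"ty": 0,"tz": 0,"ax": 0,"ay": 0,"az": 0},
])

```text
time_s: 59.38
tcp_pos: [0.5268, -0.0677, 0.2984]
ee_rot: [[-0.001, -0.991, 0.136], [0.0, 0.136, 0.991], [-1.0, 0.001, -0.0]]
wrist_force: [-0.6, -0.3, 0.1]
gripper_width: 0.009
```

```bash
python3 red.py; python3 - <<'E'
from red import *
P={n:viewer.capture(n) for n in('scene','side')}
a=cv2.resize(P['scene']['image'][190:310,285:405],None,fx=4,fy=4,interpolation=2)[:,:,::-1]
b=cv2.resize(P['side']['image'][110:230,255:335],None,fx=4,fy=4,interpolation=2)[:,:,::-1]
cv2.imwrite('pics/d4.png',np.hstack([a,b]))
for k in("mug","dome_camera","tape"):
    f=[spotter.find_in(k,P[n]) for n in P]; print(k,[g[0]["uv"] for g in f if g])
E
```

```text
[ 0.5268 -0.0677  0.2984] [-0.0011  0.     -1.    ] 59.3833 [-299.3621    0.3404  298.4415]
scene [(array([86.6833, 98.4072]), np.int32(221)), (array([339.619 , 226.4286]), np.int32(42))]
side [(array([289.5542, 203.6988]), np.int32(83))]
mug [[176.1, 252.9], [355.8, 277.3]]
dome_camera [[243.4, 279.1], [334.2, 230.1]]
tape [[427.6, 270.7], [354.7, 278.8]]
```

View pics/d4.png

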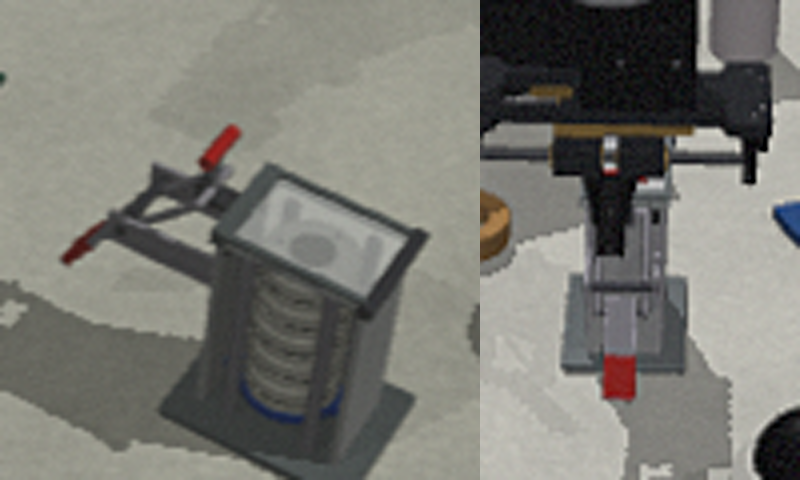

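Lever stays down after letting go (red pad at (80,243) in the left crop, T-bar at (220,146)). One numeric check, then hand in.

```bash
python3 - <<'E'
from red import *
p=viewer.capture("scene");W=lambda x,z:[*(C+ex*x),z]
print("T expected full",proj(p,W(-.0677,.1885)),"pad 56deg",proj(p,W(-.1495,.0616)),"pad 50deg",proj(p,W(-.1552,.0659)))
print([(c[0],c[5]) for c in reds(p,8)],r.sense()["time_s"],r.sense()["wrist_force"])
s=viewer.capture("side");print("side pad",proj(s,W(-.1495-.003,.0616+.002)),proj(s,W(-.1552,.0659)),[(c[0],c[5]) for c in reds(s,8)])
job.finish_job()
E
```

```text
T expected full [339.089 225.6  ] pad 56deg [306.3277 250.0481] pad 50deg [304.4831 247.9472]
[(array([86.8027, 98.435 ]), np.int32(223)), (array([339.5116, 226.5116]), np.int32(43)), (array([304.2, 251.8]), np.int32(10))] 59.9833 [-0.9231  0.2388  0.5861]
side pad [289.7306 204.6293] [289.7027 204.57  ] [(array([324.,  92.]), np.int32(11)), (array([289.5238, 203.7619]), np.int32(84))]
the job is handed in; nothing more can be done
```

I stacked all five white bases flat on the platform, shut the lid, hooked the wire loop over the keeper and pressed the red lever down to its stop. The job was handed in at about 60 s of simulated time.

- **Bases:** one was knocked about 4 cm aside while I worked, so I measured it again before picking it up. The two green look-alikes were not picked up. A picture after the last base showed all five stacked, with the top face below the rod tops.
- **Hook:** with the lever still raised, the T-bar measured within about 1 mm of its seated position.
- **Latch:** I pressed the lever against its stop with about 17 N. After I let go and backed away, the T-bar sat within about 1 pixel of where it should be when fully latched. The lever stayed down.
- **Not settled by the checks:** only a few pixels of the lever pad showed in the scene view (10 pixels, about 3 pixels off the predicted spot). The side view cannot tell 50° from 56°. The lever's final angle therefore rests on the force at the stop and the T-bar position.
- **Bystanders:** the mug and dome camera were found where they started in both views. The tape matched in the scene view. In the side view the finder reported the mug's spot as the tape, though the last side crop shows a brown roll near the tape's starting place.

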